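# Pour bearings from a corner-spout tray

### The arm

A 6-joint arm with a two-finger parallel gripper is mounted at the origin on a cart in front of the work surface, level with it; the furniture and walls round the work are solid. World frame = base frame: x ahead of the robot, y to its left, z up, the work surface at z = 0. Lengths are in m, angles in degrees, forces in N, time in s.
With the tool pointing down it reaches from about 0.3 to 0.95 m from the base axis. Payload 3.1 kg.
Tool frame: the origin (TCP) lies at the very end of the fingers, on their centre line; the grasp point (between the pads) lies 19 mm behind it; z points along the fingers, y is the direction in which the jaws open and shut (so a half turn about z gives the same grasp; the last joint's range is limited). The gripper opens to 85 mm and grips with 20 to 120 N. Pads are 22 mm wide; open, the fingers measure 114 mm over their backs; the gripper's body (76 mm by 85 mm) begins 54 mm behind the grasp point. The pads swing forward as they close: fully open they stand 13 mm farther back than shut.
Start: joints at [66.996, 17.653, 93.61, -0, 68.738, -3.994], TCP at [0.204, 0.591, 0.231] pointing down, gripper open.
Joint ranges: [-175.34, 175.34], [-45.06, 112.39], [2.9, 150.54], [-68.45, 248.45], [3.09, 151.38], [-168.51, 168.51]. Speed limits (degrees/s): [159.86, 159.86, 180, 180, 180, 180].

### API

Orientations are given as [roll, pitch, yaw] about the fixed x, y, z axes, in that order (R = Rz(yaw) Ry(pitch) Rx(roll)).
In Python, from rig import readout, imaging, env gives the robot as it stands.
- The arm moves only by the tool send_rows, never from a script. Its argument "series" is a list of rows, each an object of numbers: "gripper": the finger opening in mm, from 0 to 85.4; "dx", "dy", "dz": the shift along the tool's x, y, z in mm; "spin": the turn about the tool's z in rad. In form: [{"gripper": .., "dx": .., "dy": .., "dz": .., "spin": ..}, ...]. A call has 1 to 8 rows; each row is the pose to reach, as a shift and turn from the pose commanded when the call began, along the tool's axes at that moment; what a row does not reach only later rows make up. A row lasts 1/12 s, in which the tool goes at most 41.7 mm and 7.16 degrees, less where a joint would pass 70% of its speed; a pose out of reach is approached as far as the arm can. A call with a gripper value outside its range is refused whole. The fingers move at their own pace and stop on an object; "grip_force" is the grip in N (left out, the last holds). Time passes only in rows, so rows that repeat a pose let the fingers close. It gives the time, the measured TCP pose, the force and the opening at its end, in the units of the state.
- readout.get_obs(): the state, without advancing time (a new reading comes with each control period).
- imaging.read_camera(name): name is "scene" or "side" or "wrist"; returns the picture (384x512x3 uint8, red, green, blue); there is no depth.
- imaging.camera_model(name): a dict with "mtx" (3x3 intrinsics, pixels), "dist_coeffs" ([k1, k2, p1, p2, k3] as OpenCV has them; the pictures are not rectified), "R" (3x3) and "t" (3): a world point X has camera coordinates R X + t; the wrist camera has in their place "T_tool_cam" (4x4, takes a point from camera to tool coordinates, whose origin is the TCP and whose axes are the flange's). Camera axes: x right, y down, z forward; pixel columns grow to the right and rows downward; lengths in m; the calibration is good to about 2 mm. A picture is of the moment at which its call begins: read the wrist's pose just before it. camera_model takes no time and is no camera call.
- env.close_job(): hands the job in, once; it reports no verdict.
The state is a dict: "time": time; "joint_pos": joint angles; "dq": joint speeds; "joint_efforts": joint torques, N m; "ee_pos": TCP position; "tcp_rot": TCP orientation; "force": force on the tool from outside, world axes, zero at the start; "ft_torque": the same for the moment, N m; "finger_gap": finger opening in m.
Only numpy, scipy, OpenCV 4.12 (cv2) and the standard library are available. Lean on these libraries where they do the work, as an engineer would, in place of code of your own. Each camera call takes 0.05 s, during which the arm holds its last target.

### The job

Carry the spouted tray by the handle over its middle, so that nothing slides out, and set it down on the tipping stand, spout over the tub, and let go with the three bearings still in it. Then take it by the small handle at its tail and tip it up about its spout corner, resting on the stand's bar, until all three bearings have slid out into the tub, and lay the tray back flat on the stand. Leave the other things on the table where they are.

Things in the scene. Friction and masses are not known exactly. Their poses are not given: they have to be found in the camera images.
- tray_center (a point): centre of the loose steel tray's inner floor, 4 mm above the tray's underside. Axes: -x towards the open spout at one corner, +x towards the tail (the opposite corner), z up
- carry_grip (a point): middle of the carrying handle's dark bar, 66 mm above the tray's underside, straight above the tray's centre; the bar is 10 mm thick (tray x), 14 mm high and 90 mm long (tray y), pinch it across its thickness. Axes as the tray's
- tail_grip (a point): middle of the tail handle's dark bar, 56 mm above the tray's underside and 80 mm from the tray's centre towards the tail; the bar is 10 mm thick (tray x), 14 mm high and 60 mm long (tray y), pinch it across its thickness. Axes as the tray's
- spout_lip (a point): middle of the spout's front edge, on the floor's upper face, 90 mm from the tray's centre along tray -x; the outlet
- seat (a point): where tray_center belongs when the tray lies on the fixed tipping stand, axes as the tray's then (-x towards the tub, z up). The tray's underside just lies, 75 mm above the table, on a rear rest 55 mm behind (+x) and on a round 10 mm bar along y, its axis 68 mm in front (-x) of and 9 mm below this point. Rolled on that bar, the spout dips into the tub's mouth without touching it
- spout_place (a point): where the spout's lip (point spout_lip) belongs when the tray lies on the stand; 90 mm from the seat along the stand's -x, over the tub
- tub_floor (a point): centre of the inner floor of the grey tub on the front of the stand: 112 (x) by 132 mm inside, rim 53 mm above this floor; axes as the stand's
- spout_tray: the loose tray with both handles, about 0.4 kg: a polished square pan, 150 mm a side, walls 24 mm, one corner (tray -x) cut off into a spout 86 mm wide inside. Slippery: bearings slide on its floor from about 12 degrees of tilt, along its walls from up to 25, and all run out by 40. Origin at the centre of its underside, axes as for tray_center
- carry_handle: the carrying handle, fixed to the tray; same origin and axes as the tray
- tail_handle: the tail handle, fixed to the tray; same origin and axes as the tray
- micrometer: micrometer, 61 x 130 x 16 mm, lying at the back of the table; leave it alone
- screwdriver: red-handled screwdriver, 209 mm long, lying at the left; leave it alone
- marker: blue marker, 137 mm long, lying near the right edge; leave it alone
- spare_bearing_a: spare bearing, 29 mm across, 10 mm high, on the table between tray and stand; leave it alone
- spare_bearing_b: spare bearing, 29 mm across, 12 mm high, on the table behind the work; leave it alone
- bearing_1: steel ball bearing, 29 mm across, 10 mm high, about 28 g, lying loose in the tray at the start; origin at the centre of its underside
- bearing_2: steel ball bearing, 29 mm across, 10 mm high, about 28 g, lying loose in the tray at the start; origin at the centre of its underside
- bearing_3: steel ball bearing, 29 mm across, 10 mm high, about 28 g, lying loose in the tray at the start; origin at the centre of its underside

How it is judged (in metres and radians):
On the way, in this order (a step that is already met when the one before it is completed fails the run):
1. the tray is lifted off the table by the handle over its middle, the bearings in it (height (world z) of spout_tray above 0.03 m and contact force between the fingers and carry_handle above 1 N and z of bearing_1 in the frame of tray_center between -0.01 and 0.03 m and x of bearing_1 in the frame of tray_center between -0.09 and 0.11 m and y of bearing_1 in the frame of tray_center between -0.11 and 0.11 m and z of bearing_2 in the frame of tray_center between -0.01 and 0.03 m and x of bearing_2 in the frame of tray_center between -0.09 and 0.11 m and y of bearing_2 in the frame of tray_center between -0.11 and 0.11 m and z of bearing_3 in the frame of tray_center between -0.01 and 0.03 m and x of bearing_3 in the frame of tray_center between -0.09 and 0.11 m and y of bearing_3 in the frame of tray_center between -0.11 and 0.11 m), for 0.2 s.
2. the tray lies flat on the tipping stand, spout over the tub (centre within 22 mm, spout lip within 25 mm of its place, 3 degrees), let go, all three bearings still in it (distance between tray_center and seat below 0.022 m and distance between spout_lip and spout_place below 0.025 m and angle between spout_tray's own z axis and vertical below 0.06 rad and contact force between the fingers and spout_tray below 0.1 N and z of bearing_1 in the frame of tray_center between -0.01 and 0.03 m and x of bearing_1 in the frame of tray_center between -0.09 and 0.11 m and y of bearing_1 in the frame of tray_center between -0.11 and 0.11 m and z of bearing_2 in the frame of tray_center between -0.01 and 0.03 m and x of bearing_2 in the frame of tray_center between -0.09 and 0.11 m and y of bearing_2 in the frame of tray_center between -0.11 and 0.11 m and z of bearing_3 in the frame of tray_center between -0.01 and 0.03 m and x of bearing_3 in the frame of tray_center between -0.09 and 0.11 m and y of bearing_3 in the frame of tray_center between -0.11 and 0.11 m), for 0.3 s.
3. the tray is held by its tail handle and tipped by more than 20 degrees with its spout end staying at the bar (lip within 40 mm of its place) (angle between spout_tray's own z axis and vertical above 0.35 rad and contact force between the fingers and tail_handle above 1 N and distance between spout_lip and spout_place below 0.04 m), for 0.1 s.
At the end, for the whole second after the job is handed in: All three bearings lie at rest inside the tub, below its rim. The tray lies flat (within 3 degrees) on the stand, its centre within 22 mm of the seat and its spout lip within 25 mm of its place, and is let go (distance between tray_center and seat below 0.022 m and distance between spout_lip and spout_place below 0.025 m and angle between spout_tray's own z axis and vertical below 0.06 rad and contact force between the fingers and spout_tray below 0.1 N and x of bearing_1 in the frame of tub_floor between -0.062 and 0.062 m and y of bearing_1 in the frame of tub_floor between -0.07 and 0.07 m and z of bearing_1 in the frame of tub_floor between -0.005 and 0.046 m and linear speed of each of bearing_1, bearing_2, bearing_3 below 0.03 m/s and x of bearing_2 in the frame of tub_floor between -0.062 and 0.062 m and y of bearing_2 in the frame of tub_floor between -0.07 and 0.07 m and z of bearing_2 in the frame of tub_floor between -0.005 and 0.046 m and x of bearing_3 in the frame of tub_floor between -0.062 and 0.062 m and y of bearing_3 in the frame of tub_floor between -0.07 and 0.07 m and z of bearing_3 in the frame of tub_floor between -0.005 and 0.046 m); the robot touches nothing.
It fails at once if another thing on the table is moved by more than 30 mm (distance of any of micrometer, screwdriver, marker, spare_bearing_a, spare_bearing_b from where it was at the start of the episode above 0.03 m).
It also fails if it takes over 56 s, if anything falls off the work surface, if the arm or the gripper's body presses on something with over 40 N, if the wrist force passes 120 N, or if a joint passes its speed limit or range.

## Working session

There is one attempt and no reset: what is moved stays moved. The work goes in short steps, Python scripts to look and compute and a tool call to move; the robot and the scene stay as the last step left them, time stands still between calls to the robot, and variables do not carry over. Pictures are saved under pics/ and viewed, and the job is handed in when it is done.

Besides the shell and the picture viewer there is one more tool, called after "Request:" by a JSON object that holds its "method" and its "body". send_rows: Moves the arm, as the interface text tells. Its arguments: {"type":"object","properties":{"series":{"type":"array","items":{"type":"object","properties":{"gripper":{"type":"number"},"dx":{"type":"number"},"dy":{"type":"number"},"dz":{"type":"number"},"spin":{"type":"number"}}}},"grip_force":{"type":"number"}},"required":["series"]}

```bash
ls; mkdir -p pics
python3 - <<'E'
from rig import readout, imaging, env
import cv2
print(readout.get_obs())
for n in ["scene","side","wrist"]:
    im=imaging.read_camera(n); cv2.imwrite(f"pics/{n}0.png",im[:,:,::-1])
    m=imaging.camera_model(n); print(n,m)
E
```

```text
pics
{'time': 0.0, 'joint_pos': array([ 6.69962956e+01,  1.77052331e+01,  9.36909806e+01,  9.34379054e-04,
        6.87397856e+01, -3.99308375e+00]), 'dq': array([ 0.12184034,  0.02184798, -0.1667914 , -0.01163091, -0.05113294,
        0.00053572]), 'joint_efforts': array([ 6.49904669e-04, -4.15268755e+01, -2.76657182e+01, -1.36850367e-04,
        1.05787511e-02,  1.69269629e-05]), 'ee_pos': array([0.20327394, 0.59012247, 0.23002706]), 'tcp_rot': array([-1.79864391e+02, -1.03383110e-02,  1.60989027e+02]), 'force': array([ 0.18098551, -0.84276144, -0.84116618]), 'ft_torque': array([-0.03610226,  0.02595016, -0.00894652]), 'finger_gap': 0.08527063271022613}
scene {'mtx': array([[438.17905033,   0.        , 255.0298859 ],
       [  0.        , 438.17905033, 191.57964292],
       [  0.        ,   0.        ,   1.        ]]), 'dist_coeffs': array([-0.08420147,  0.        ,  0.        ,  0.        ,  0.        ]), 'R': array([[ 0.88405436, -0.46696594, -0.01976597],
       [-0.29700582, -0.52862835, -0.79519784],
       [ 0.36088146,  0.70886873, -0.6060278 ]]), 't': array([-0.52160643,  0
[... 397 characters left out ...]
960294, -0.91706656, -0.3986185 ]]), 't': array([0.57788314, 0.07759993, 1.22609983])}
wrist {'mtx': array([[279.2006649 ,   0.        , 248.92545661],
       [  0.        , 279.2006649 , 188.53878865],
       [  0.        ,   0.        ,   1.        ]]), 'dist_coeffs': array([-0.02005402,  0.        ,  0.        ,  0.        ,  0.        ]), 'T_tool_cam': array([[ 1.43677353e-03, -9.64460475e-01, -2.64223254e-01,
         6.63000179e-02],
       [ 9.99998961e-01,  1.35376455e-03,  4.96245612e-04,
         2.83076141e-04],
       [-1.20913203e-04, -2.64223692e-01,  9.64461418e-01,
        -1.41559950e-01],
       [ 0.00000000e+00,  0.00000000e+00,  0.00000000e+00,
         1.00000000e+00]])}
```

View pics/scene0.png

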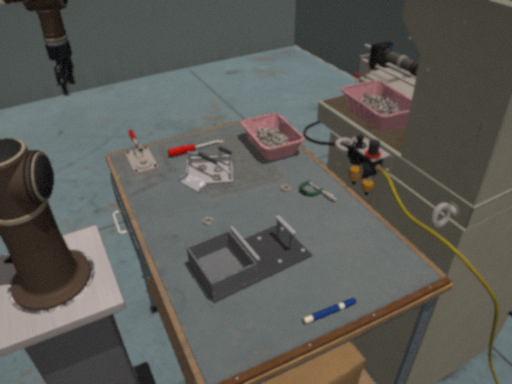

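View pics/side0.png

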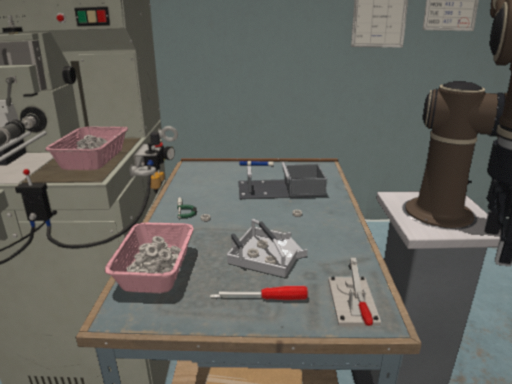

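View pics/wrist0.png

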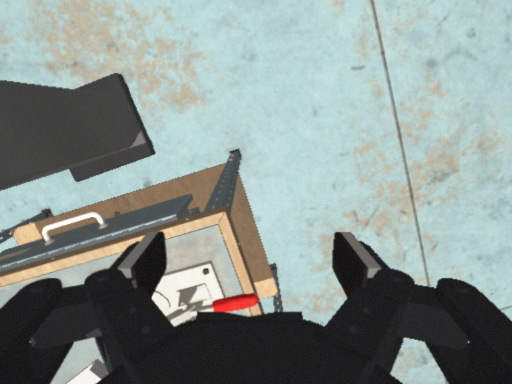

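```bash
cat > h.py <<'E'
import numpy as np, cv2
from rig import readout, imaging, env
from scipy.spatial.transform import Rotation as Ro
def toolpose(o=None):
    o=o or readout.get_obs()
    return Ro.from_euler('xyz',o['tcp_rot'],degrees=True).as_matrix(), np.array(o['ee_pos'])
def cam(name,o=None):
    m=imaging.camera_model(name); K=m['mtx']; d=m['dist_coeffs']
    if name=='wrist':
        R,p=toolpose(o); T=m['T_tool_cam']; Rc=R@T[:3,:3]; c=p+R@T[:3,3]
        return K,d,Rc.T,-Rc.T@c
    return K,d,np.array(m['R']),np.array(m['t'])
def ray(c,uv):
    K,d,R,t=c
    q=cv2.undistortPoints(np.array([[uv]],float),K,d)[0,0]
    v=R.T@np.array([q[0],q[1],1]); return -R.T@t, v/np.linalg.norm(v)
def onz(c,uv,z):
    o,v=ray(c,uv); return o+v*(z-o[2])/v[2]
def tri(*cu):
    A=np.zeros((3,3));b=np.zeros(3);L=[]
    for c,uv in cu:
        o,v=ray(c,uv);P=np.eye(3)-np.outer(v,v);A+=P;b+=P@o;L.append((o,P))
    X=np.linalg.solve(A,b); return X,[float(np.linalg.norm(P@(X-o)))for o,P in L]
def proj(c,X):
    K,d,R,t=c
    return cv2.projectPoints(np.array([X],float),cv2.Rodrigues(R)[0],t,K,d)[0][0,0]
def snap(name,fn,crop=None,k=1):
    o=readout.get_obs(); im=imaging.read_camera(name); cv2.imwrite('pics/raw_'+fn,im[:,:,::-1])
    show('raw_'+fn,fn,crop,k); return o
def show(src,fn,crop,k):
    im=cv2.imread('pics/'+src)
    if crop: x,y,w,h_=crop; im=im[y:y+h_,x:x+w]
    cv2.imwrite('pics/'+fn,cv2.resize(im,None,fx=k,fy=k,interpolation=cv2.INTER_CUBIC))
E
python3 - <<'E'
from h import *
show('scene0.png','s1.png',(110,120,220,180),3.6)
show('side0.png','s2.png',(130,150,210,160),3.8)
E
```

```text
(no output)
```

View pics/s1.png

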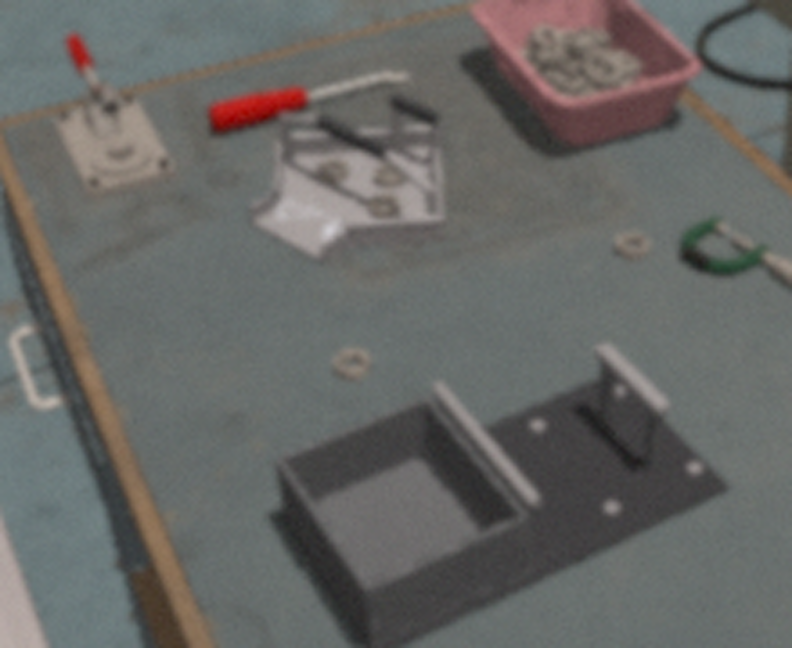

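View pics/s2.png

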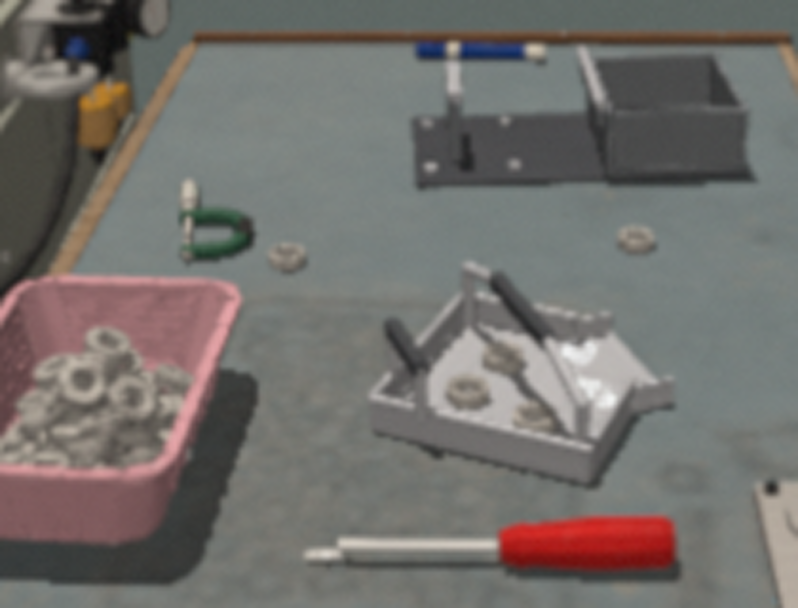

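Run:
```python
from h import *
a=cam('scene');b=cam('side')
S=lambda u,v:(a,(110+u/3.6,120+v/3.6)); D=lambda u,v:(b,(130+u/3.8,150+v/3.8))
def T(n,p,q): X,e=tri(S(*p),D(*q)); print(n,X.round(4),np.round(e,4))
T('carry',(353,137),(522,306))
T('tail',(415,108),(405,347))
T('carryendL',(320,119),(548,335))
T('carryendR',(388,155),(497,278))
T('restfar',(603,348),(453,95)); T('restnear',(662,406),(453,45))
T('barleft',(440,386),(603,105)); T('barright',(536,500),(583,50))
for n,p in dict(tubL=(280,465),tubN=(372,590),rim3=(430,405)).items(): print(n,onz(*S(*p),0.06).round(4))
print('sp a',onz(*S(352,362),.01), 'b',onz(*S(632,243),.012))
for n,p in dict(brg1=(331,171),brg2=(390,177),brg3=(385,207)).items(): print(n,onz(*S(*p),0.012).round(4))
for n,p in dict(lipA=(258,218),lipB=(318,256)).items(): print(n,onz(*S(*p),0.01).round(4))
```

```text
carry [0.5371 0.2217 0.0677] [0.0009 0.0009]
tail [0.6123 0.2543 0.0571] [0.0009 0.0009]
carryendL [0.5218 0.2619 0.0695] [0.0007 0.0007]
carryendR [0.5529 0.1812 0.0665] [0.0011 0.0011]
restfar [ 0.5851 -0.1398  0.0711] [0.0002 0.0002]
restnear [ 0.584  -0.2264  0.0847] [0.0018 0.0018]
barleft [ 0.4594 -0.1182  0.0702] [0.0027 0.0027]
barright [ 0.4668 -0.2519  0.071 ] [0.0021 0.0021]
tubL [ 0.3342 -0.1275  0.06  ]
tubN [ 0.3452 -0.2616  0.06  ]
rim3 [ 0.4516 -0.1225  0.06  ]
sp a [0.43942409 0.00367148 0.01      ] b [0.71262686 0.02787294 0.012     ]
brg1 [0.527  0.2604 0.012 ]
brg2 [0.5709 0.2242 0.012 ]
brg3 [0.5475 0.1827 0.012 ]
lipA [0.4421 0.226  0.01  ]
lipB [0.4682 0.1469 0.01  ]
```

```bash
cat >> h.py <<'E'
def go(x,y,z,yaw=None):
    R,p=toolpose(); d=R.T@(np.array([x,y,z])-p)*1000
    cy=readout.get_obs()['tcp_rot'][2]
    s='' if yaw is None else ' spin %.3f'%np.radians(-((yaw-cy+180)%360-180))
    print('dx %.1f dy %.1f dz %.1f'%tuple(d)+s, 'dist %.0f'%np.linalg.norm(d))
E
python3 -c "
from h import *
go(.567,.147,.25,112)"
```

```text
dx -488.2 dy -300.7 dz -19.2 spin 0.855 dist 574
```

Request:
{"method": "send_rows", "body": {"series": [{"dx":-20,"dy":-12,"dz":0,"spin":0.05},{"dx":-50,"dy":-30,"dz":-2,"spin":0.15},{"dx":-85,"dy":-52,"dz":-4,"spin":0.27},{"dx":-120,"dy":-74,"dz":-6,"spin":0.39},{"dx":-155,"dy":-95,"dz":-8,"spin":0.51},{"dx":-190,"dy":-117,"dz":-10,"spin":0.63},{"dx":-225,"dy":-138,"dz":-12,"spin":0.74},{"dx":-260,"dy":-160,"dz":-14,"spin":0.855}]}}

```text
validation failed for argument at $.se...
```

```bash
python3 -c "
from h import *
go(.567,.147,.25,112)"
```

```text
dx -488.2 dy -300.7 dz -19.2 spin 0.855 dist 574
```

Request:
{"method": "send_rows", "body": {"series": [{"gripper":85,"dx":-20,"dy":-12,"dz":0,"spin":0.05},{"gripper":85,"dx":-50,"dy":-30,"dz":-2,"spin":0.15},{"gripper":85,"dx":-85,"dy":-52,"dz":-4,"spin":0.27},{"gripper":85,"dx":-120,"dy":-74,"dz":-6,"spin":0.39},{"gripper":85,"dx":-155,"dy":-95,"dz":-8,"spin":0.51},{"gripper":85,"dx":-190,"dy":-117,"dz":-10,"spin":0.63},{"gripper":85,"dx":-225,"dy":-138,"dz":-12,"spin":0.74},{"gripper":85,"dx":-260,"dy":-160,"dz":-14,"spin":0.855}], "grip_force": 80}}

```text
time: 0.82
ee_pos: [0.398, 0.3532, 0.2452]
tcp_rot: [-180.0, -0.0, 111.7]
force: [1.7, 2.3, -0.5]
finger_gap: 0.0852
```

```bash
python3 -c "
from h import *
go(.567,.147,.25,112)"
```

```text
dx -254.1 dy 80.7 dz -4.8 spin -0.005 dist 267
```

Request:
{"method": "send_rows", "body": {"series": [{"gripper":85,"dx":-35,"dy":11,"dz":0,"spin":0},{"gripper":85,"dx":-72,"dy":23,"dz":-1,"spin":0},{"gripper":85,"dx":-110,"dy":35,"dz":-2,"spin":0},{"gripper":85,"dx":-148,"dy":47,"dz":-3,"spin":0},{"gripper":85,"dx":-185,"dy":59,"dz":-4,"spin":0},{"gripper":85,"dx":-220,"dy":70,"dz":-5,"spin":0},{"gripper":85,"dx":-245,"dy":78,"dz":-5,"spin":0},{"gripper":85,"dx":-252,"dy":80,"dz":-5,"spin":0}]}}

```text
time: 1.48
ee_pos: [0.5683, 0.1477, 0.2501]
tcp_rot: [180.0, 0.1, 111.8]
force: [-0.2, -0.4, 0.3]
finger_gap: 0.0849
```

Request:
{"method": "send_rows", "body": {"series": [{"gripper":85,"dx":0,"dy":0,"dz":0,"spin":0},{"gripper":85,"dx":0,"dy":0,"dz":0,"spin":0}]}}

```text
time: 1.65
ee_pos: [0.5652, 0.1515, 0.2497]
tcp_rot: [-179.9, -0.1, 112.0]
force: [0.4, -0.3, -0.1]
finger_gap: 0.0847
```

```bash
python3 -c "
from h import *
o=snap('wrist','w1.png',None,1.56);print(o['ee_pos'],o['tcp_rot'],o['time'])
import pickle;pickle.dump(o,open('w1.pkl','wb'))"
```

```text
[0.56517895 0.15151461 0.2496989 ] [-1.79916310e+02 -7.45110689e-02  1.11950999e+02] 1.65
```

View pics/w1.png

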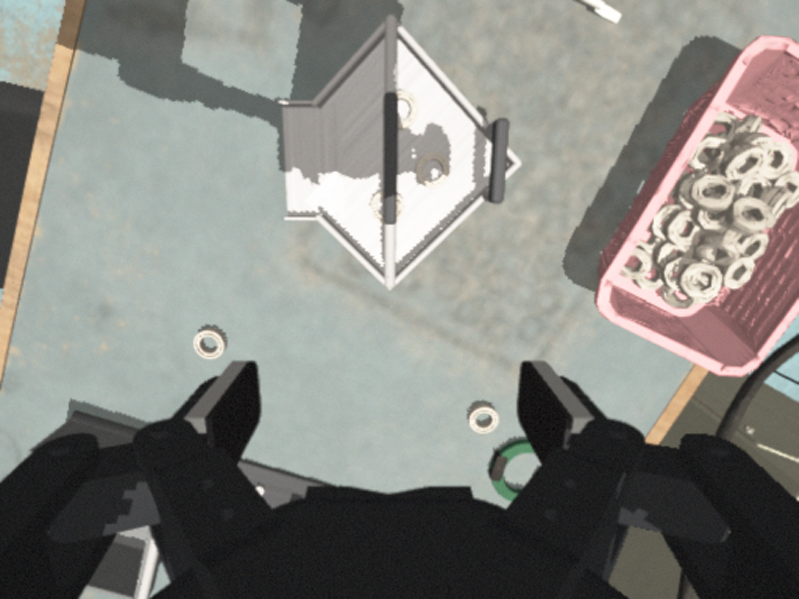

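Run:
```python
from h import *
import pickle
o=pickle.load(open('w1.pkl','rb'));c=cam('wrist',o);sc=cam('scene');sd=cam('side')
im=cv2.imread('pics/raw_w1.png').astype(int); k=1.5625
m=(im.max(2)<75)
m[:,:]&=True
n,l,st,ce=cv2.connectedComponentsWithStats(m.astype(np.uint8))
for i in range(1,n):
    if st[i][4]>60 and ce[i][1]<150 and 150<ce[i][0]<360:
        pts=np.argwhere(l==i)[:,::-1].astype(np.float32); r=cv2.minAreaRect(pts); print(st[i],r)
        L=cv2.boxPoints(r); 
        for z in (.073,.063):
            P=np.array([onz(c,q,z) for q in L]); print(z,P.mean(0).round(4),P.round(4).tolist())
# triangulate wrist+scene+side
S=lambda u,v:(sc,(110+u/3.6,120+v/3.6)); D=lambda u,v:(sd,(130+u/3.8,150+v/3.8)); W=lambda u,v:(c,(u/k,v/k))
print('carry',tri(S(353,137),D(522,306),W(390.5,157)))
print('tail',tri(S(415,108),D(405,347),W(501,160)))
for nm,p,z in [('corner tail',(519,161),.025),('cornerTop',(390,17),.025),('cornerbot',(390,287),.025),('lip1',(283,103),.004),('lip2',(287,215),.004),('lipm',(285,159),.004)]: print(nm,onz(c,(p[0]/k,p[1]/k),z).round(4))
for p in [(403,108),(432,170),(386,206)]: print('b',onz(c,(p[0]/k,p[1]/k),.014).round(4))
for p in [(209,344),(483,419)]: print('spare',onz(c,(p[0]/k,p[1]/k),.01).round(4))
```

```text
[247  60   7  67 444] ((250.0, 92.99999237060547), (65.99998474121094, 5.999999046325684), 90.0)
0.073 [0.5344 0.2319 0.073 ] [[0.5186, 0.2623, 0.073], [0.5245, 0.2647, 0.073], [0.5503, 0.2016, 0.073], [0.5441, 0.1991, 0.073]]
0.063 [0.5341 0.2325 0.063 ] [[0.5179, 0.2639, 0.063], [0.5239, 0.2663, 0.063], [0.5506, 0.2012, 0.063], [0.5442, 0.1986, 0.063]]
carry (array([0.53718152, 0.22424101, 0.06774494]), [0.001897368089097313, 0.0012909877067536694, 0.0015731104866914])
tail (array([0.61243539, 0.25461357, 0.05711096]), [0.0008300700189466987, 0.0009739102154714544, 0.00022792938141052004])
corner tail [0.6333 0.2635 0.025 ]
cornerTop [0.4981 0.3203 0.025 ]
cornerbot [0.5763 0.1274 0.025 ]
lip1 [0.4375 0.2346 0.004 ]
lip2 [0.4699 0.149  0.004 ]
lipm [0.4533 0.1931 0.004 ]
b [0.5312 0.2666 0.014 ]
b [0.572  0.2312 0.014 ]
b [0.5475 0.1894 0.014 ]
spare [0.4409 0.0089 0.01  ]
spare [0.713 0.034 0.01 ]
```

```bash
python3 -c "
from h import *
go(.537,.224,.13,112);go(.537,.224,.047,112)"
```

```text
dx 76.9 dy 1.3 dz 119.9 spin 0.000 dist 142
dx 76.8 dy 1.4 dz 202.9 spin 0.000 dist 217
```

Request:
{"method": "send_rows", "body": {"series": [{"gripper":85,"dx":19,"dy":0,"dz":30,"spin":0},{"gripper":70,"dx":38,"dy":1,"dz":60,"spin":0},{"gripper":60,"dx":57,"dy":1,"dz":90,"spin":0},{"gripper":60,"dx":72,"dy":1,"dz":112,"spin":0},{"gripper":60,"dx":77,"dy":1,"dz":120,"spin":0},{"gripper":60,"dx":77,"dy":1,"dz":120,"spin":0}]}}

```text
time: 2.2
ee_pos: [0.5343, 0.2245, 0.1276]
tcp_rot: [-179.6, -0.0, 112.2]
force: [0.0, 0.4, -0.4]
finger_gap: 0.0596
```

```bash
python3 -c "
from h import *
o=snap('wrist','w2.png',None,1.56);print(o['ee_pos'],o['tcp_rot'],o['time'])
go(.537,.224,.047,112)"
```

```text
[0.53425096 0.22453205 0.12759716] [-1.79647158e+02 -4.24488158e-02  1.12232914e+02] 2.2
dx -0.3 dy 0.6 dz 82.7 spin 0.003 dist 83
```

View pics/w2.png

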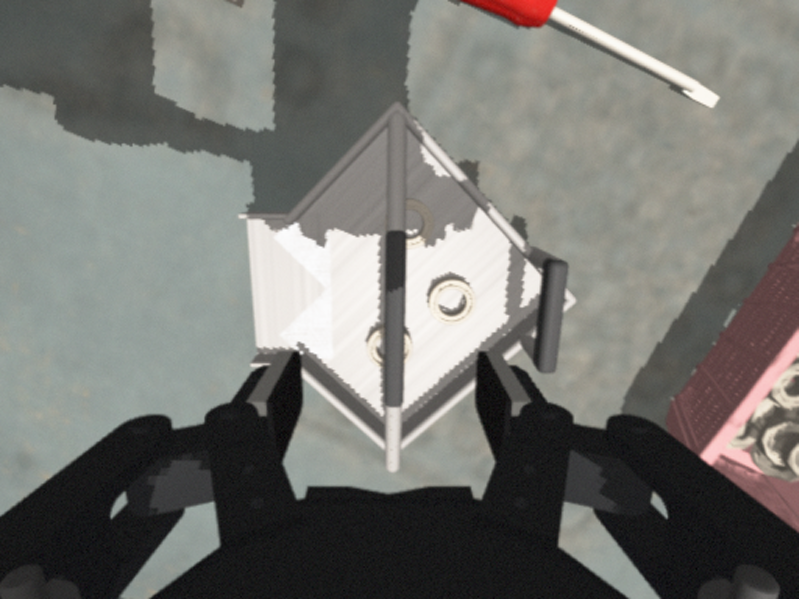

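Request:
{"method": "send_rows", "body": {"series": [{"gripper":60,"dx":0,"dy":0,"dz":20,"spin":0},{"gripper":60,"dx":0,"dy":0,"dz":42,"spin":0},{"gripper":60,"dx":0,"dy":0,"dz":64,"spin":0},{"gripper":60,"dx":0,"dy":0,"dz":78,"spin":0},{"gripper":60,"dx":0,"dy":0,"dz":82,"spin":0},{"gripper":60,"dx":0,"dy":0,"dz":82,"spin":0},{"gripper":60,"dx":0,"dy":0,"dz":82,"spin":0}]}}

```text
time: 2.83
ee_pos: [0.5399, 0.2232, 0.0502]
tcp_rot: [179.8, 0.0, 112.0]
force: [0.3, -0.4, 0.6]
finger_gap: 0.0606
```

```bash
python3 -c "
from h import *
o=snap('wrist','w3.png',None,1.56);print(o['ee_pos'],o['tcp_rot'],o['time'])
for i in range(5): go(.537,.224,.047,112)"
```

```text
[0.53985753 0.22323998 0.05022546] [1.79803881e+02 2.13295508e-02 1.11981222e+02] 2.8333
dx 1.7 dy -2.6 dz 3.5 spin -0.000 dist 5
dx 1.7 dy -2.6 dz 3.5 spin -0.000 dist 5
dx 1.7 dy -2.6 dz 3.5 spin -0.000 dist 5
dx 1.7 dy -2.6 dz 3.5 spin -0.000 dist 5
dx 1.7 dy -2.6 dz 3.5 spin -0.000 dist 5
```

View pics/w3.png

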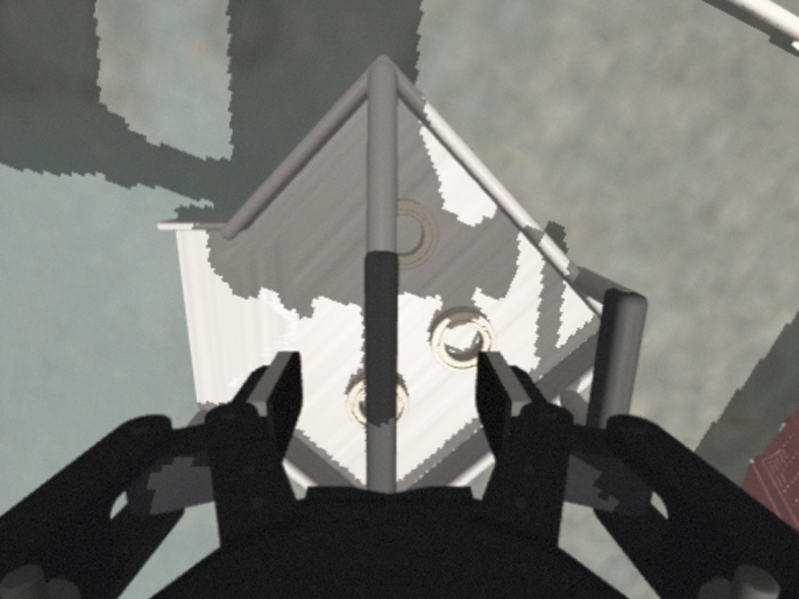

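Run:
```python
from h import *
m=imaging.camera_model('wrist');T=np.linalg.inv(m['T_tool_cam']);c=(m['mtx'],m['dist_coeffs'],T[:3,:3],T[:3,3])
print(proj(c,(0,0,-.019))*1.5625,proj(c,(0,0,0))*1.5625)
for p in [(381,250),(381,428)]: print(onz(c,(p[0]/1.5625,p[1]/1.5625),-.029).round(4))
```

```text
[386.70978774 397.12426311] [386.97814181 370.78360574]
[ 0.0479 -0.0014 -0.029 ]
[-0.0046 -0.0016 -0.029 ]
```

Request:
{"method": "send_rows", "body": {"series": [{"gripper":60,"dx":1,"dy":-1,"dz":1.5,"spin":0},{"gripper":60,"dx":2,"dy":-2,"dz":3,"spin":0},{"gripper":0,"dx":2,"dy":-2,"dz":3,"spin":0},{"gripper":0,"dx":2,"dy":-2,"dz":3,"spin":0},{"gripper":0,"dx":2,"dy":-2,"dz":3,"spin":0},{"gripper":0,"dx":2,"dy":-2,"dz":3,"spin":0},{"gripper":0,"dx":2,"dy":-2,"dz":3,"spin":0},{"gripper":0,"dx":2,"dy":-2,"dz":3,"spin":0}], "grip_force": 80}}

```text
time: 3.55
ee_pos: [0.5357, 0.2243, 0.0456]
tcp_rot: [180.0, -0.0, 112.0]
force: [0.1, -0.4, 1.9]
finger_gap: 0.0087
```

Request:
{"method": "send_rows", "body": {"series": [{"gripper":0,"dx":0,"dy":0,"dz":0,"spin":0},{"gripper":0,"dx":0,"dy":0,"dz":0,"spin":0},{"gripper":0,"dx":0,"dy":0,"dz":0,"spin":0}]}}

```text
time: 3.8
ee_pos: [0.5358, 0.2243, 0.0456]
tcp_rot: [180.0, -0.0, 112.0]
force: [0.2, -0.1, 3.8]
finger_gap: 0.0088
```

Request:
{"method": "send_rows", "body": {"series": [{"gripper":0,"dx":0,"dy":0,"dz":-2,"spin":0},{"gripper":0,"dx":0,"dy":0,"dz":-6,"spin":0},{"gripper":0,"dx":0,"dy":0,"dz":-12,"spin":0},{"gripper":0,"dx":0,"dy":0,"dz":-19,"spin":0},{"gripper":0,"dx":0,"dy":0,"dz":-26,"spin":0},{"gripper":0,"dx":0,"dy":0,"dz":-32,"spin":0},{"gripper":0,"dx":0,"dy":0,"dz":-36,"spin":0},{"gripper":0,"dx":0,"dy":0,"dz":-38,"spin":0}]}}

```text
time: 4.47
ee_pos: [0.5361, 0.2244, 0.0846]
tcp_rot: [179.9, 0.0, 112.0]
force: [-0.7, -0.7, -6.1]
finger_gap: 0.0083
```

```bash
python3 -c "
from h import *
o=snap('wrist','w4.png',None,1.56);print(o['ee_pos'],o['tcp_rot'],o['time'])
snap('side','d4.png',(130,150,210,160),3.8)"
```

```text
[0.53612584 0.22438734 0.08456506] [1.79886613e+02 8.08249505e-03 1.12001862e+02] 4.4667
```

View pics/w4.png

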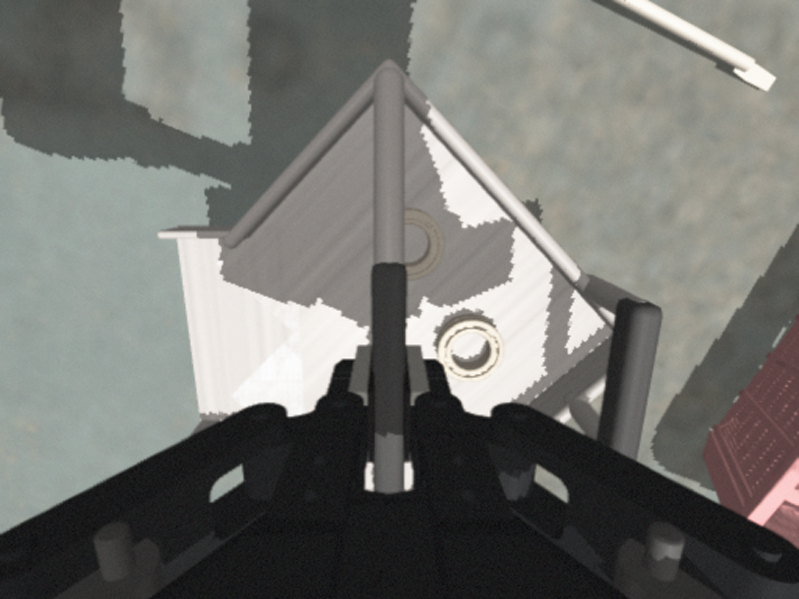

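View pics/d4.png

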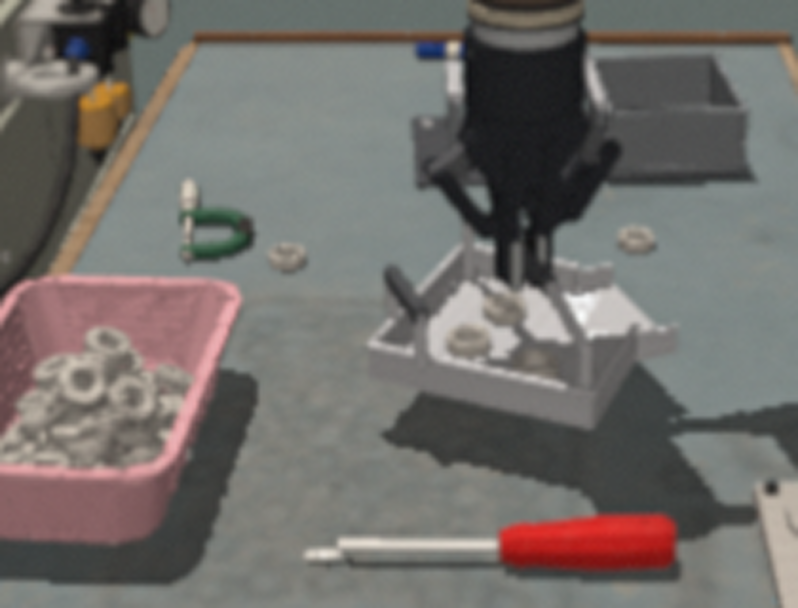

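Run:
```python
from h import *
show('raw_d4.png','x.png',None,1)
show('scene0.png','s5.png',(180,210,140,100),5.7)
show('side0.png','d5.png',(230,155,110,50),7.2)
```

```text
(no output)
```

View pics/s5.png

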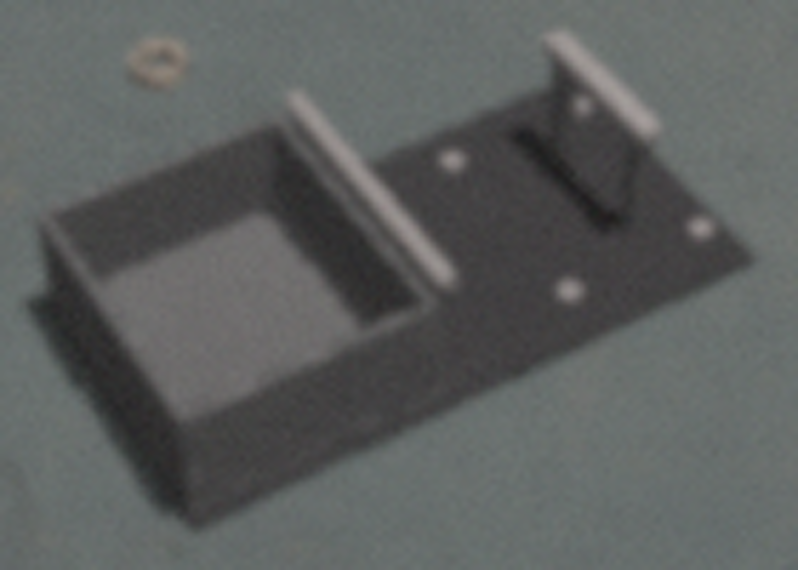

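View pics/d5.png

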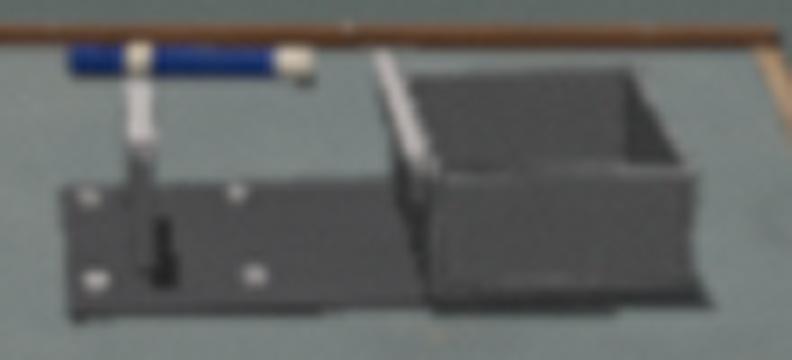

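Run:
```python
from h import *
a=cam('scene');b=cam('side')
def T(n,p,q):
    X,e=tri((a,(180+p[0]/5.7,210+p[1]/5.7)),(b,(230+q[0]/7.2,155+q[1]/7.2))); print(n,X.round(4),np.round(e,4)); return X
bl=T('barL',(297,97),(422,165));br=T('barR',(449,282),(381,56));T('barmid',(373,189),(400,111))
rl=T('restL',(557,38),(141,145));rr=T('restR',(652,130),(141,52));T('restmid',(604,84),(141,97))
s=[T('s',*x) for x in [((453,160),(255,274)),((583,105),(96,280)),((570,290),(236,192)),((700,228),(90,196))]]
t=[T('tub',*x) for x in [((280,125),(430,172)),((50,215),(690,172)),((188,410),(630,72)),((430,302),(408,82))]]
for n,v in [('bar perp',br-bl),('rest',rr-rl)]: print(n,np.degrees(np.arctan2(v[0],-v[1])))
for v in [s[1]-s[0],s[3]-s[2],t[0]-t[1],t[3]-t[2]]: print(np.degrees(np.arctan2(v[1],v[0])),np.linalg.norm(v[:2]))
print('screws mean',np.mean(s,0),'tub mean',np.mean(t,0))
X,e=tri((a,(180+158/5.7,210+62/5.7)),(b,(130+636/3.8,150+238/3.8)));print('spare a',X,e)
```

```text
barL [ 0.4597 -0.1169  0.0697] [0.0027 0.0027]
barR [ 0.4671 -0.2536  0.0713] [0.0006 0.0006]
barmid [ 0.464  -0.1863  0.0688] [0.0021 0.0021]
restL [ 0.5847 -0.1401  0.0709] [0.0011 0.0011]
restR [ 0.584  -0.2266  0.0838] [0.0004 0.0004]
restmid [ 0.5844 -0.1842  0.0771] [0.0003 0.0003]
s [ 0.533  -0.1316  0.0096] [0.0014 0.0014]
s [ 0.6068 -0.1279  0.0091] [0.0017 0.0017]
s [ 0.5394 -0.2312  0.0088] [0.0011 0.0011]
s [ 0.6115 -0.2269  0.0092] [0.0011 0.0011]
tub [ 0.4518 -0.1228  0.0627] [0.0011 0.0011]
tub [ 0.3362 -0.125   0.0614] [0.0017 0.0017]
tub [ 0.3447 -0.2564  0.061 ] [0.0019 0.0019]
tub [ 0.4566 -0.2502  0.0597] [0.0035 0.0035]
bar perp 3.096051473785758
rest -0.49000338729852827
2.854179621379421 0.0738714510869425
3.412803503295211 0.07215887077183337
1.1066490259376345 0.11561855706357314
3.188592161294889 0.11212257431036678
screws mean [ 0.57266323 -0.17939125  0.00917756] tub mean [ 0.39732663 -0.18862885  0.06119942]
spare a [0.43941331 0.00670861 0.00616045] [0.000730997784443408, 0.0007309977844433236]
```

Request:
{"method": "send_rows", "body": {"series": [{"gripper":0,"dx":0,"dy":0,"dz":-4,"spin":0},{"gripper":0,"dx":0,"dy":0,"dz":-12,"spin":0},{"gripper":0,"dx":0,"dy":0,"dz":-24,"spin":0},{"gripper":0,"dx":0,"dy":0,"dz":-38,"spin":0},{"gripper":0,"dx":-2,"dy":0,"dz":-52,"spin":0},{"gripper":0,"dx":-6,"dy":0,"dz":-66,"spin":0},{"gripper":0,"dx":-12,"dy":0,"dz":-80,"spin":0},{"gripper":0,"dx":-20,"dy":0,"dz":-92,"spin":0}]}}

```text
time: 5.23
ee_pos: [0.5433, 0.2059, 0.1775]
tcp_rot: [179.9, -0.0, 112.0]
force: [1.0, -0.6, -5.6]
finger_gap: 0.0085
```

```bash
python3 -c "
from h import *
print(readout.get_obs()['ee_pos']);go(.5305,-.1825,.185,93)"
```

```text
[0.54331395 0.20589684 0.17745738]
dx -355.2 dy -157.6 dz -7.9 spin 0.332 dist 389
```

Request:
{"method": "send_rows", "body": {"series": [{"gripper":0,"dx":-9,"dy":-2,"dz":-4,"spin":0.005},{"gripper":0,"dx":-19,"dy":-6,"dz":-7,"spin":0.015},{"gripper":0,"dx":-31,"dy":-11,"dz":-8,"spin":0.03},{"gripper":0,"dx":-45,"dy":-18,"dz":-8,"spin":0.05},{"gripper":0,"dx":-60,"dy":-25,"dz":-8,"spin":0.07},{"gripper":0,"dx":-76,"dy":-32,"dz":-8,"spin":0.09},{"gripper":0,"dx":-92,"dy":-39,"dz":-8,"spin":0.11},{"gripper":0,"dx":-108,"dy":-46,"dz":-8,"spin":0.13}]}}

```text
time: 5.9
ee_pos: [0.5391, 0.0862, 0.1819]
tcp_rot: [-179.8, -0.0, 104.4]
force: [0.4, 0.7, -5.9]
finger_gap: 0.0087
```

```bash
python3 -c "
from h import *
print(readout.get_obs()['ee_pos']);go(.5305,-.1825,.185,93)"
```

```text
[0.53913129 0.08624049 0.18194089]
dx -258.1 dy -75.3 dz -2.9 spin 0.199 dist 269
```

Request:
{"method": "send_rows", "body": {"series": [{"gripper":0,"dx":-16,"dy":-5,"dz":0,"spin":0.02},{"gripper":0,"dx":-32,"dy":-10,"dz":0,"spin":0.04},{"gripper":0,"dx":-48,"dy":-14,"dz":0,"spin":0.06},{"gripper":0,"dx":-64,"dy":-19,"dz":0,"spin":0.08},{"gripper":0,"dx":-80,"dy":-24,"dz":0,"spin":0.1},{"gripper":0,"dx":-96,"dy":-28,"dz":0,"spin":0.12},{"gripper":0,"dx":-112,"dy":-33,"dz":0,"spin":0.14},{"gripper":0,"dx":-128,"dy":-38,"dz":0,"spin":0.155}]}}

```text
time: 6.57
ee_pos: [0.5344, -0.0469, 0.182]
tcp_rot: [-179.8, -0.0, 95.5]
force: [0.0, 0.3, -6.0]
finger_gap: 0.0085
```

```bash
python3 -c "
from h import *
print(readout.get_obs()['ee_pos']);go(.5305,-.1825,.185,93)"
```

```text
[ 0.53435912 -0.04690054  0.18202126]
dx -134.6 dy -16.9 dz -3.0 spin 0.044 dist 136
```

Request:
{"method": "send_rows", "body": {"series": [{"gripper":0,"dx":-16,"dy":-2,"dz":0,"spin":0.01},{"gripper":0,"dx":-32,"dy":-4,"dz":0,"spin":0.02},{"gripper":0,"dx":-48,"dy":-6,"dz":0,"spin":0.03},{"gripper":0,"dx":-63,"dy":-8,"dz":0,"spin":0.037},{"gripper":0,"dx":-76,"dy":-10,"dz":0,"spin":0.044},{"gripper":0,"dx":-86,"dy":-11,"dz":0,"spin":0.044},{"gripper":0,"dx":-92,"dy":-12,"dz":0,"spin":0.044},{"gripper":0,"dx":-95,"dy":-12,"dz":0,"spin":0.044}]}}

```text
time: 7.23
ee_pos: [0.533, -0.1419, 0.1829]
tcp_rot: [-180.0, -0.0, 93.1]
force: [-0.1, 0.8, -5.3]
finger_gap: 0.0085
```

```bash
python3 -c "
from h import *
o=snap('scene','s6.png',(160,150,180,150),4.4)
snap('wrist','w6.png',None,1.56)
print(o['ee_pos']);go(.5305,-.1825,.185,93)"
```

```text
[ 0.53295884 -0.14191441  0.1828987 ]
dx -41.1 dy -5.1 dz -1.9 spin 0.002 dist 41
```

View pics/s6.png

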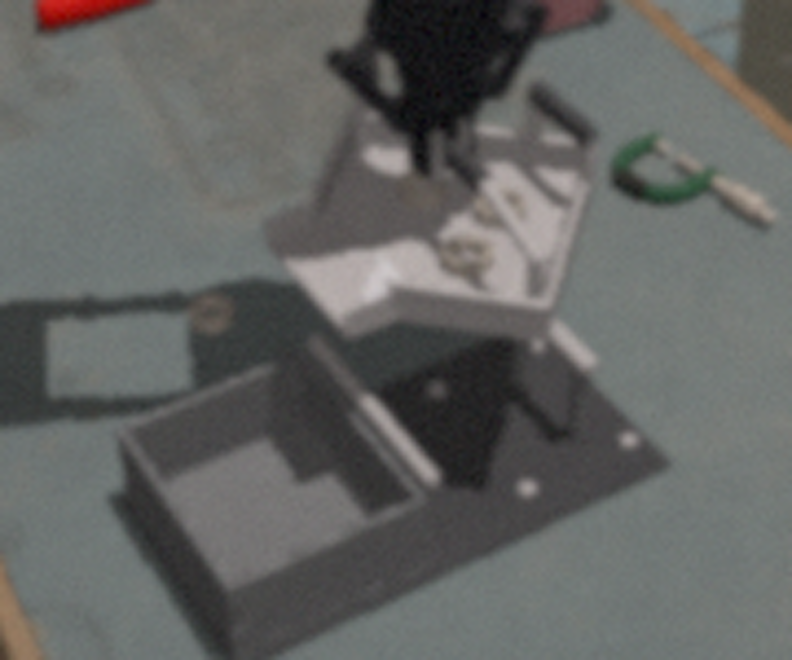

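View pics/w6.png

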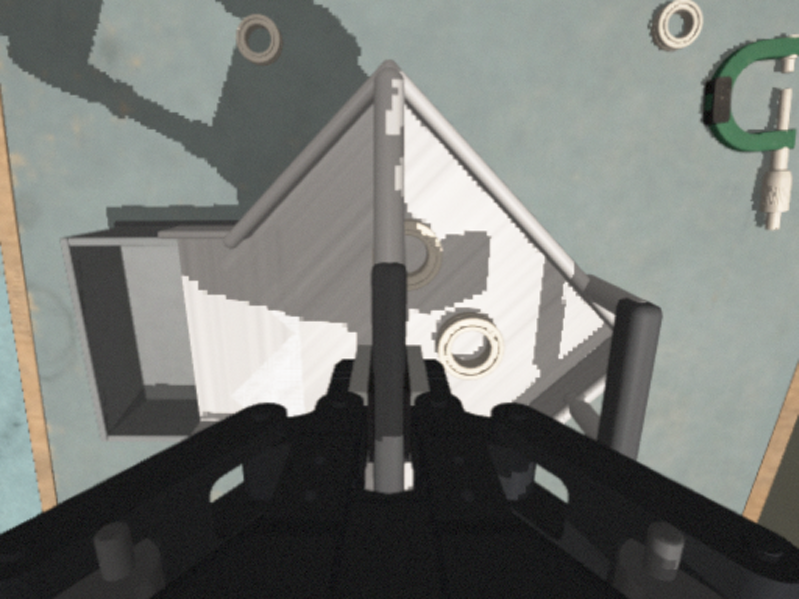

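Request:
{"method": "send_rows", "body": {"series": [{"gripper":0,"dx":-3,"dy":0,"dz":0,"spin":0},{"gripper":0,"dx":-9,"dy":-1,"dz":3,"spin":0},{"gripper":0,"dx":-18,"dy":-2,"dz":8,"spin":0},{"gripper":0,"dx":-27,"dy":-3,"dz":15,"spin":0},{"gripper":0,"dx":-35,"dy":-4,"dz":22,"spin":0},{"gripper":0,"dx":-39,"dy":-5,"dz":28,"spin":0},{"gripper":0,"dx":-41,"dy":-5,"dz":32,"spin":0},{"gripper":0,"dx":-41,"dy":-5,"dz":34,"spin":0}]}}

```text
time: 8.0
ee_pos: [0.5299, -0.1825, 0.1478]
tcp_rot: [-179.9, -0.1, 93.1]
force: [-0.0, 0.2, -5.3]
finger_gap: 0.0086
```

Run:
```python
from h import *
o=snap('wrist','w7.png',None,1.56);snap('scene','s7.png',(160,150,180,150),4.4)
print(o['ee_pos'],o['tcp_rot']);go(.5305,-.1825,.1206,93)
import pickle;pickle.dump(o,open('w7.pkl','wb'))
```

```text
[ 0.52988239 -0.18252547  0.14782026] [-1.79884733e+02 -6.12898352e-02  9.30864406e+01]
dx -0.6 dy 0.3 dz 27.8 spin 0.002 dist 28
```

View pics/w7.png

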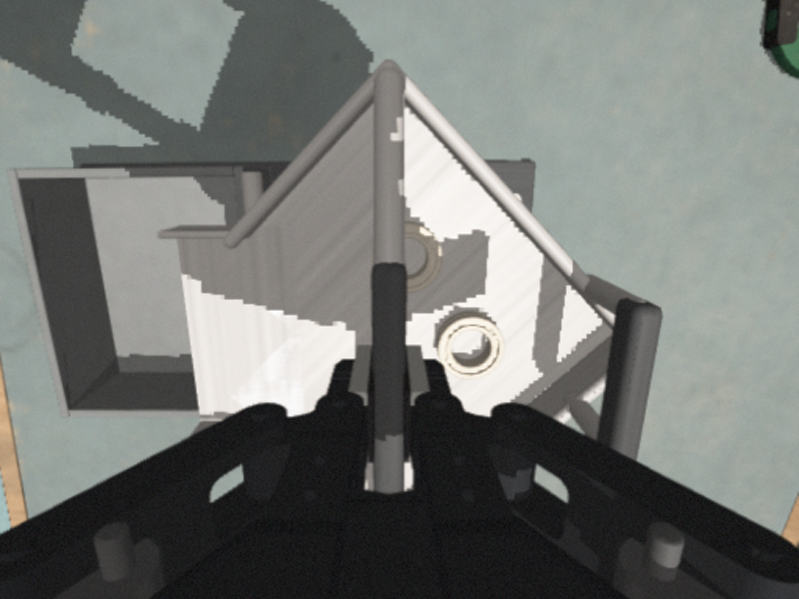

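View pics/s7.png

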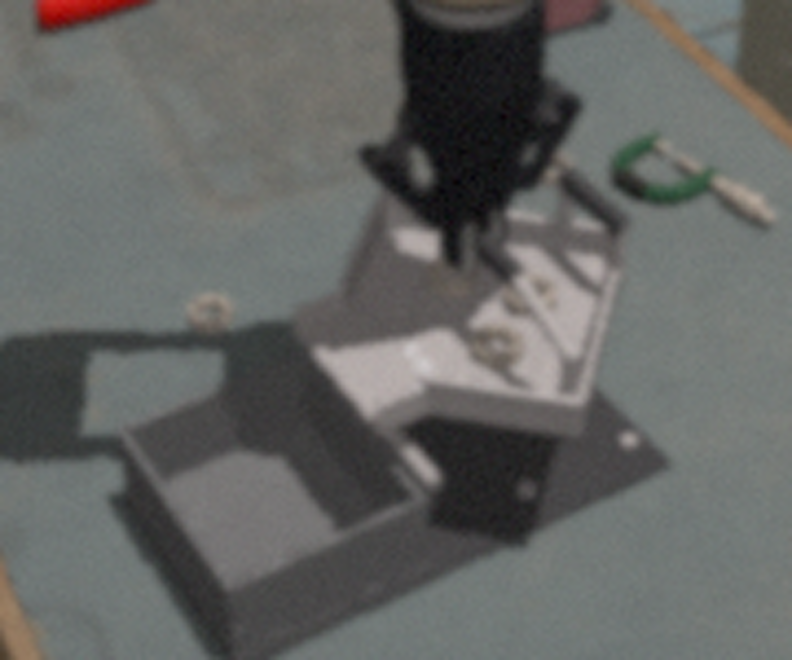

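Run:
```python
from h import *
import pickle
o=pickle.load(open('w7.pkl','rb'));c=cam('wrist',o);k=1.5625
f=lambda u,v,z:onz(c,(u/k,v/k),z)
p1=f(10,170,.061);p2=f(66,415,.061);print(p1,p2,np.linalg.norm(p1-p2),(p1+p2)/2)
v=p1-p2;print('yaw',np.degrees(np.arctan2(-v[0],v[1])))
print('barL',f(251,170,.073))
```

```text
[ 0.33249926 -0.12280381  0.061     ] [ 0.34198625 -0.26314206  0.061     ] 0.14065854981756096 [ 0.33724276 -0.19297294  0.061     ]
yaw 3.867361259316815
barL [ 0.46060433 -0.11671478  0.073     ]
```

Request:
{"method": "send_rows", "body": {"series": [{"gripper":0,"dx":0,"dy":0,"dz":3,"spin":-0.005},{"gripper":0,"dx":0,"dy":0,"dz":8,"spin":-0.005},{"gripper":0,"dx":0,"dy":0,"dz":14,"spin":-0.005},{"gripper":0,"dx":0,"dy":0,"dz":19,"spin":-0.005},{"gripper":0,"dx":0,"dy":0,"dz":22,"spin":-0.005},{"gripper":0,"dx":0,"dy":0,"dz":24,"spin":-0.005},{"gripper":0,"dx":0,"dy":0,"dz":25,"spin":-0.005}]}}

```text
time: 8.68
ee_pos: [0.5305, -0.1819, 0.1237]
tcp_rot: [-180.0, -0.0, 93.4]
force: [-0.9, 0.9, -5.8]
finger_gap: 0.0087
```

Request:
{"method": "send_rows", "body": {"series": [{"gripper":0,"dx":0,"dy":0,"dz":0.5,"spin":0},{"gripper":0,"dx":0,"dy":0,"dz":1,"spin":0}]}}

```text
time: 8.85
ee_pos: [0.531, -0.1822, 0.1234]
tcp_rot: [180.0, 0.0, 93.4]
force: [-0.6, 0.6, -5.7]
finger_gap: 0.0083
```

Request:
{"method": "send_rows", "body": {"series": [{"gripper":0,"dx":0,"dy":0,"dz":1,"spin":0},{"gripper":0,"dx":0,"dy":0,"dz":1.5,"spin":0},{"gripper":0,"dx":0,"dy":0,"dz":2,"spin":0}]}}

```text
time: 9.1
ee_pos: [0.5309, -0.1822, 0.1214]
tcp_rot: [180.0, 0.0, 93.4]
force: [0.2, -0.7, -5.8]
finger_gap: 0.0084
```

Request:
{"method": "send_rows", "body": {"series": [{"gripper":0,"dx":0,"dy":0,"dz":0.5,"spin":0},{"gripper":0,"dx":0,"dy":0,"dz":1,"spin":0}]}}

```text
time: 9.27
ee_pos: [0.5309, -0.1822, 0.1206]
tcp_rot: [180.0, 0.0, 93.4]
force: [-1.2, -0.5, -0.2]
finger_gap: 0.0087
```

Contact: the load went from -5.8 to -0.2 N. Open gently.

Request:
{"method": "send_rows", "body": {"series": [{"gripper":15,"dx":0,"dy":0,"dz":0,"spin":0},{"gripper":25,"dx":0,"dy":0,"dz":0,"spin":0},{"gripper":40,"dx":0,"dy":0,"dz":0,"spin":0},{"gripper":50,"dx":0,"dy":0,"dz":0,"spin":0},{"gripper":50,"dx":0,"dy":0,"dz":0,"spin":0},{"gripper":50,"dx":0,"dy":0,"dz":0,"spin":0}]}}

```text
time: 9.77
ee_pos: [0.5311, -0.1823, 0.1206]
tcp_rot: [180.0, 0.0, 93.4]
force: [-0.5, -0.0, 1.0]
finger_gap: 0.0496
```

Request:
{"method": "send_rows", "body": {"series": [{"gripper":50,"dx":0,"dy":0,"dz":-8,"spin":0},{"gripper":50,"dx":0,"dy":0,"dz":-25,"spin":0},{"gripper":50,"dx":0,"dy":0,"dz":-50,"spin":0},{"gripper":70,"dx":0,"dy":0,"dz":-75,"spin":0},{"gripper":85,"dx":-30,"dy":0,"dz":-95,"spin":0},{"gripper":85,"dx":-60,"dy":20,"dz":-110,"spin":0},{"gripper":85,"dx":-80,"dy":30,"dz":-120,"spin":0},{"gripper":85,"dx":-80,"dy":30,"dz":-120,"spin":0}]}}

```text
time: 10.43
ee_pos: [0.5694, -0.2652, 0.2451]
tcp_rot: [179.5, 0.4, 93.3]
force: [-0.1, 0.0, 0.9]
finger_gap: 0.0851
```

Run:
```python
from h import *
o=snap('wrist','w8.png',None,1.56);snap('scene','s8.png',(160,150,180,150),4.4);snap('side','d8.png',(220,145,130,80),6)
print(o['ee_pos'],o['tcp_rot'])
import pickle;pickle.dump(o,open('w8.pkl','wb'))
```

```text
[ 0.56935714 -0.26516868  0.24505195] [179.51324412   0.39835839  93.30652843]
```

View pics/w8.png

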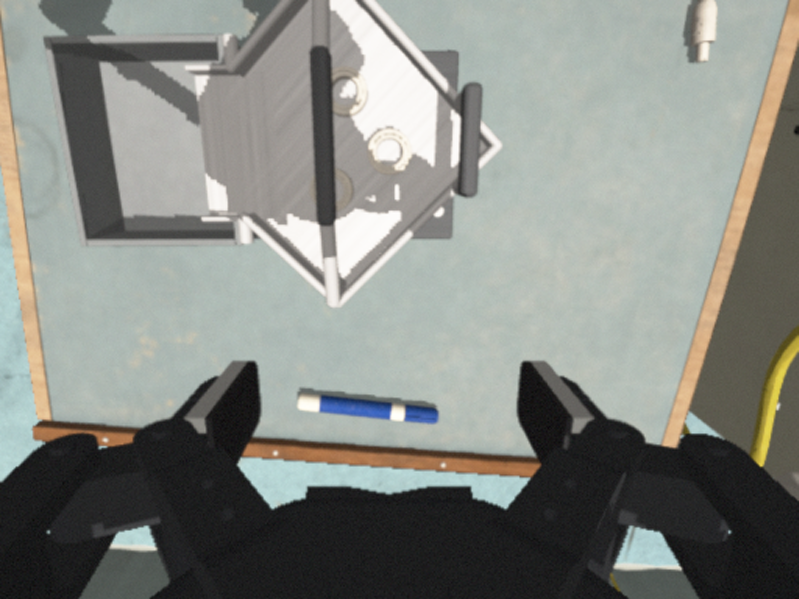

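View pics/s8.png

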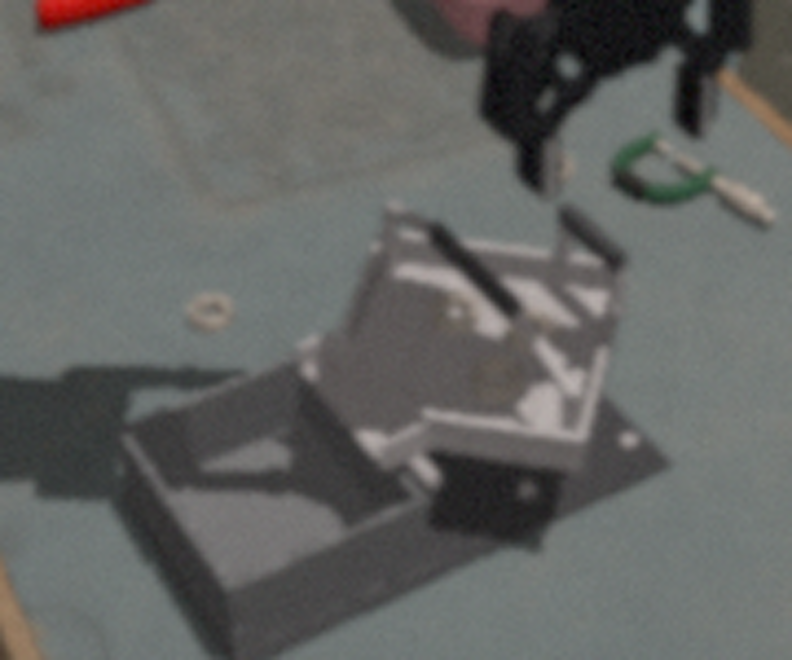

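View pics/d8.png

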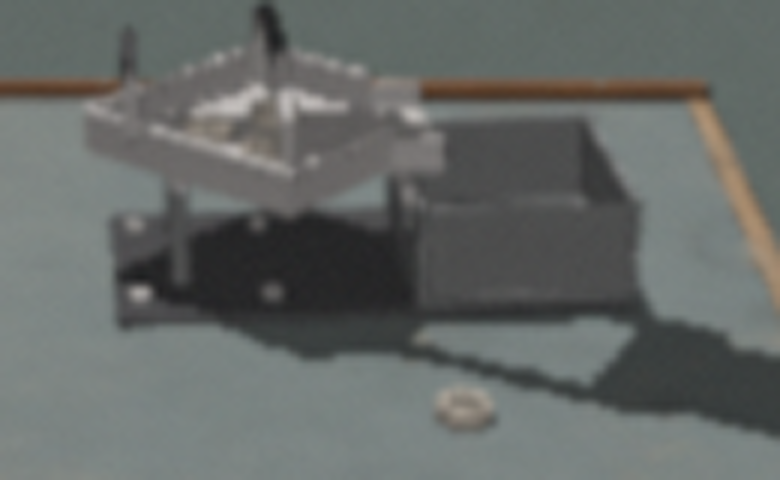

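Run:
```python
from h import *
import pickle
o=pickle.load(open('w8.pkl','rb'));c=cam('wrist',o);k=1.5625
sc=cam('scene');sd=cam('side')
f=lambda u,v,z:onz(c,(u/k,v/k),z)
im=cv2.imread('pics/raw_w8.png').astype(int);print(im[80:130:6,301].tolist())
e1=f(472,85,.137);e2=f(468,195,.137);print(e1,e2,np.linalg.norm(e1-e2),(e1+e2)/2)
v=e1-e2;print('yaw',np.degrees(np.arctan2(-v[0],v[1])))
S=lambda u,v:(sc,(160+u/4.4,150+v/4.4)); D=lambda u,v:(sd,(220+u/6,145+v/6)); W=lambda u,v:(c,(u/k,v/k))
print('tail end far -y',tri(S(620,256),W(468,193)));print('tail end +y',tri(S(563,210),W(472,87)))
print('mid',tri(S(592,233),W(470,140)))
print('carry mid',tri(S(476,265),W(323,136)))
print('carry',f(323,136,.147))
for n,p in dict(cT=(319,-3),cB=(335,305),tail=(500,145)).items(): print(n,f(*p,.100))
for n,p in dict(l1=(185,68),l2=(203,217)).items(): print(n,f(*p,.1))
```

```text
[[118, 119, 121], [120, 120, 122], [118, 119, 122], [119, 120, 121], [118, 120, 121], [119, 121, 122], [117, 118, 120], [118, 120, 120], [183, 189, 180]]
[ 0.60793474 -0.1505127   0.137     ] [ 0.61181519 -0.20703587  0.137     ] 0.05665621599106819 [ 0.60987497 -0.17877428  0.137     ]
yaw 3.927334995997475
tail end far -y (array([ 0.61229102, -0.20623629,  0.13711411]), [0.0006684567563569804, 0.0006684567563569389])
tail end +y (array([ 0.60880815, -0.15100744,  0.13379404]), [0.00024411867138575944, 0.00024411867138579013])
mid (array([ 0.61104146, -0.17815087,  0.13458593]), [0.0008923065124341844, 0.0008923065124340283])
carry mid (array([ 0.53240478, -0.18186369,  0.14570717]), [0.001041739083889205, 0.0010417390838892012])
carry [ 0.53173304 -0.18132931  0.147     ]
cT [ 0.52127658 -0.10225718  0.1       ]
cB [ 0.53554117 -0.28718283  0.1       ]
tail [ 0.63555714 -0.17681196  0.1       ]
l1 [ 0.44201437 -0.1441803   0.1       ]
l2 [ 0.44838003 -0.23229527  0.1       ]
```

Run:
```python
from h import *
go(.611,-.178,.2,3.5)
```

```text
dx 78.8 dy 51.0 dz 40.0 spin 1.569 dist 102
```

Request:
{"method": "send_rows", "body": {"series": [{"gripper":85,"dx":10,"dy":6,"dz":0,"spin":0.12},{"gripper":85,"dx":20,"dy":13,"dz":0,"spin":0.24},{"gripper":85,"dx":30,"dy":20,"dz":0,"spin":0.36},{"gripper":85,"dx":40,"dy":26,"dz":0,"spin":0.48},{"gripper":85,"dx":50,"dy":32,"dz":0,"spin":0.6},{"gripper":85,"dx":60,"dy":39,"dz":0,"spin":0.72},{"gripper":85,"dx":70,"dy":45,"dz":0,"spin":0.84},{"gripper":85,"dx":79,"dy":51,"dz":0,"spin":0.96}]}}

```text
time: 11.25
ee_pos: [0.6103, -0.1759, 0.2389]
tcp_rot: [-179.8, 0.1, 38.2]
force: [0.1, 0.7, -0.4]
finger_gap: 0.0853
```

Request:
{"method": "send_rows", "body": {"series": [{"gripper":85,"dx":0,"dy":0,"dz":0,"spin":0.12},{"gripper":85,"dx":0,"dy":0,"dz":5,"spin":0.24},{"gripper":85,"dx":0,"dy":0,"dz":15,"spin":0.36},{"gripper":85,"dx":0,"dy":0,"dz":25,"spin":0.48},{"gripper":85,"dx":0,"dy":0,"dz":33,"spin":0.59},{"gripper":85,"dx":0,"dy":0,"dz":38,"spin":0.61},{"gripper":85,"dx":0,"dy":0,"dz":40,"spin":0.61},{"gripper":85,"dx":0,"dy":0,"dz":40,"spin":0.61}]}}

```text
time: 11.92
ee_pos: [0.6106, -0.1774, 0.1991]
tcp_rot: [-179.9, 0.1, 3.6]
force: [-1.0, 0.3, 0.5]
finger_gap: 0.0851
```

Run:
```python
from h import *
o=snap('wrist','w9.png',None,1.56)
print(o['ee_pos'],o['tcp_rot'],o['joint_pos'])
import pickle;pickle.dump(o,open('w9.pkl','wb'))
go(.611,-.178,.2,3.5)
```

```text
[ 0.61058579 -0.17736542  0.1990917 ] [-1.79934410e+02  1.38463810e-01  3.64484228e+00] [-2.01228067e+01  2.06402060e+01  9.35321836e+01  4.62223261e-03
  6.59807653e+01  6.62305432e+01]
dx -0.2 dy 0.3 dz -0.1 spin 0.002 dist 0
```

View pics/w9.png

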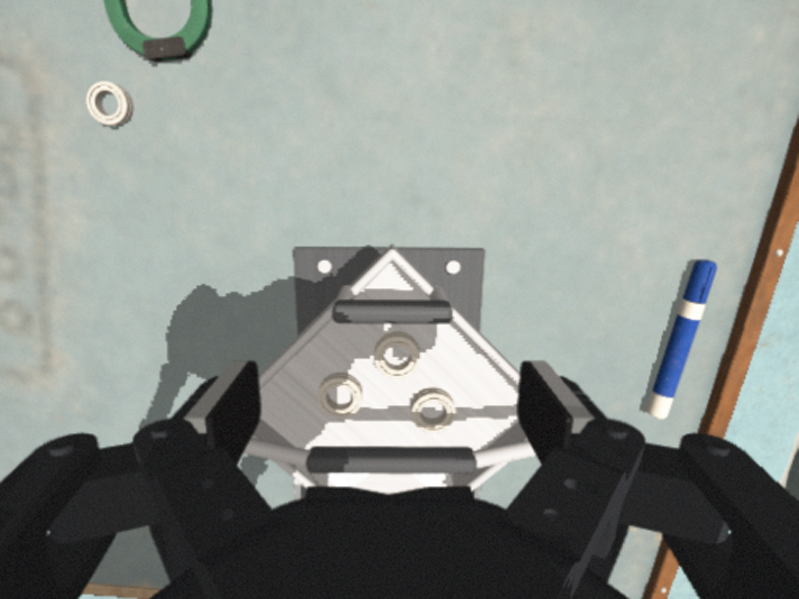

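Run:
```python
from h import *
m=imaging.camera_model('wrist');T=np.linalg.inv(m['T_tool_cam']);c=(m['mtx'],m['dist_coeffs'],T[:3,:3],T[:3,3])
k=1.5625
for p in [(334,311),(452,311),(393,311)]: print(onz(c,(p[0]/k,p[1]/k),.062).round(4))
```

```text
[ 0.0033 -0.0269  0.062 ]
[0.0034 0.0309 0.062 ]
[0.0033 0.002  0.062 ]
```

Request:
{"method": "send_rows", "body": {"series": [{"gripper":85,"dx":1,"dy":1,"dz":15,"spin":0},{"gripper":80,"dx":2,"dy":2,"dz":35,"spin":0},{"gripper":75,"dx":2,"dy":2,"dz":55,"spin":0},{"gripper":75,"dx":2,"dy":2,"dz":68,"spin":0},{"gripper":75,"dx":2,"dy":2,"dz":73,"spin":0},{"gripper":75,"dx":2,"dy":2,"dz":74,"spin":0},{"gripper":75,"dx":2,"dy":2,"dz":74,"spin":0}], "grip_force": 20}}

```text
time: 12.55
ee_pos: [0.6141, -0.1803, 0.1267]
tcp_rot: [180.0, -0.0, 3.5]
force: [-0.5, -0.2, 0.3]
finger_gap: 0.0751
```

Run:
```python
from h import *
o=snap('wrist','w10.png',None,1.56)
print(o['ee_pos'],o['tcp_rot']);snap('side','d10.png',(220,110,130,110),6);snap('scene','s10.png',(190,120,150,120),5)
```

```text
[ 0.61412434 -0.18027146  0.12667996] [ 1.79989656e+02 -2.51310911e-02  3.50352431e+00]
```

View pics/w10.png

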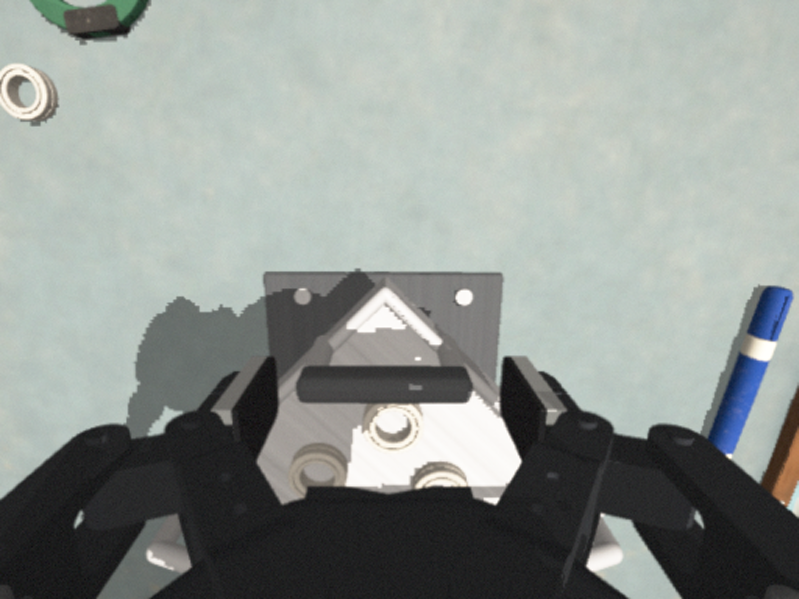

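View pics/d10.png

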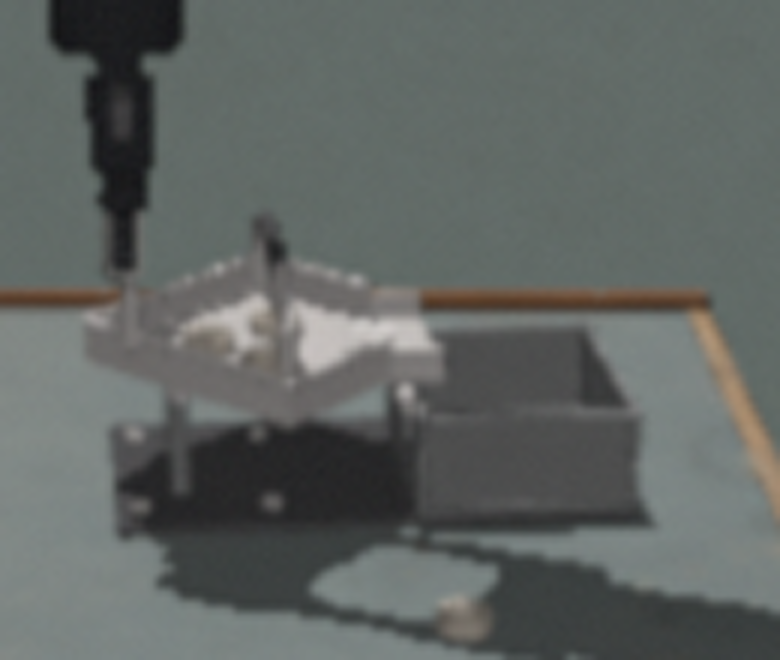

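View pics/s10.png

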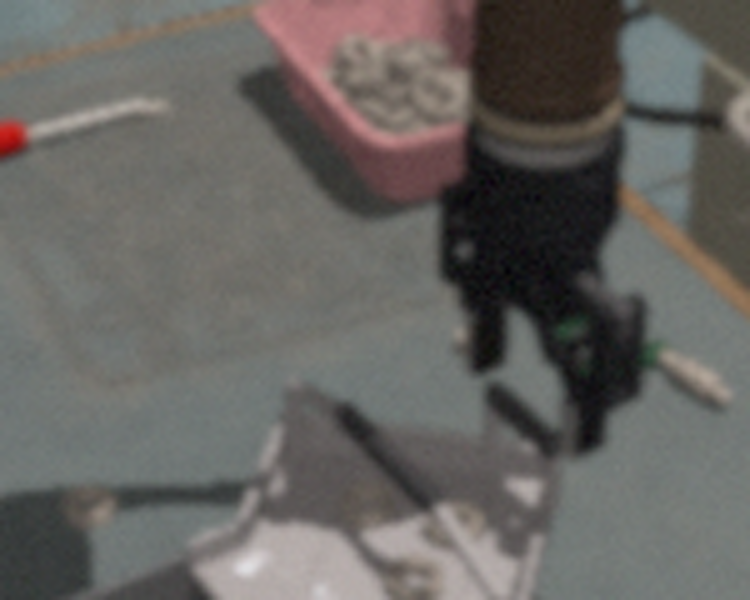

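Request:
{"method": "send_rows", "body": {"series": [{"gripper":66,"dx":0,"dy":-1.5,"dz":0,"spin":0},{"gripper":55,"dx":0,"dy":-1.5,"dz":0,"spin":0},{"gripper":55,"dx":0,"dy":-1.5,"dz":0,"spin":0},{"gripper":55,"dx":0,"dy":-1.5,"dz":0,"spin":0},{"gripper":55,"dx":0,"dy":-1.5,"dz":0,"spin":0}], "grip_force": 20}}

```text
time: 13.12
ee_pos: [0.6145, -0.1787, 0.1277]
tcp_rot: [180.0, -0.1, 3.5]
force: [-0.9, 1.3, 6.1]
finger_gap: 0.0589
```

Run:
```python
from h import *
o=snap('wrist','w11.png',None,1.56)
print(o['ee_pos'],o['tcp_rot'],o['force'])
```

```text
[ 0.61452948 -0.17870627  0.12770728] [ 1.79977105e+02 -1.05958212e-01  3.47790116e+00] [-0.88924018  1.27714309  6.08851764]
```

View pics/w11.png

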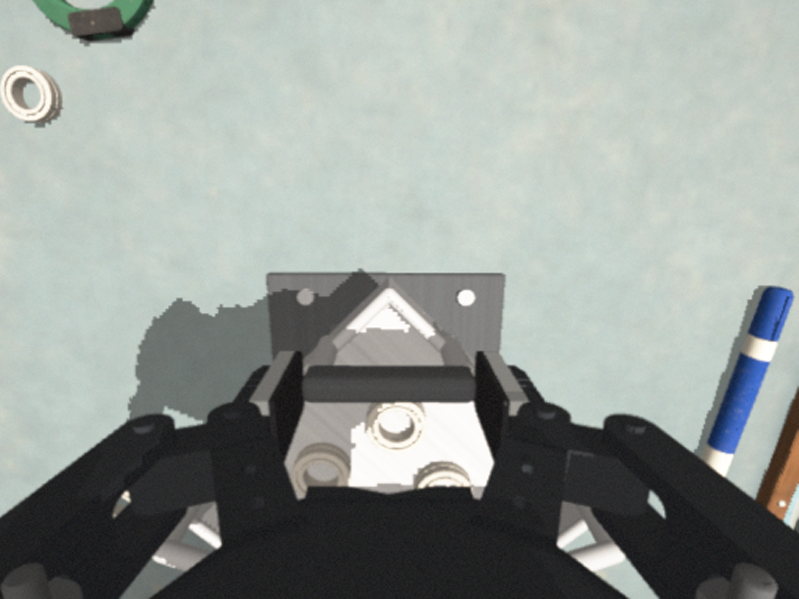

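Request:
{"method": "send_rows", "body": {"series": [{"gripper":55,"dx":-1,"dy":0,"dz":-2.5,"spin":0},{"gripper":55,"dx":-3,"dy":0,"dz":-7,"spin":0},{"gripper":55,"dx":-6,"dy":0,"dz":-13,"spin":0},{"gripper":55,"dx":-9,"dy":0,"dz":-19,"spin":0},{"gripper":55,"dx":-12.5,"dy":0,"dz":-25,"spin":0}]}}

```text
time: 13.58
ee_pos: [0.5997, -0.1792, 0.1507]
tcp_rot: [-179.9, 0.2, 3.5]
force: [0.8, -0.5, -4.6]
finger_gap: 0.0585
```

Run:
```python
from h import *
o=snap('side','d12.png',(220,90,130,130),5)
print(o['ee_pos'],o['tcp_rot'],o['force'],o['finger_gap'])
```

```text
[ 0.5997026  -0.17918594  0.15071417] [-1.79946816e+02  1.60219256e-01  3.48310277e+00] [ 0.7979467  -0.50941662 -4.59667495] 0.05850549014617915
```

View pics/d12.png

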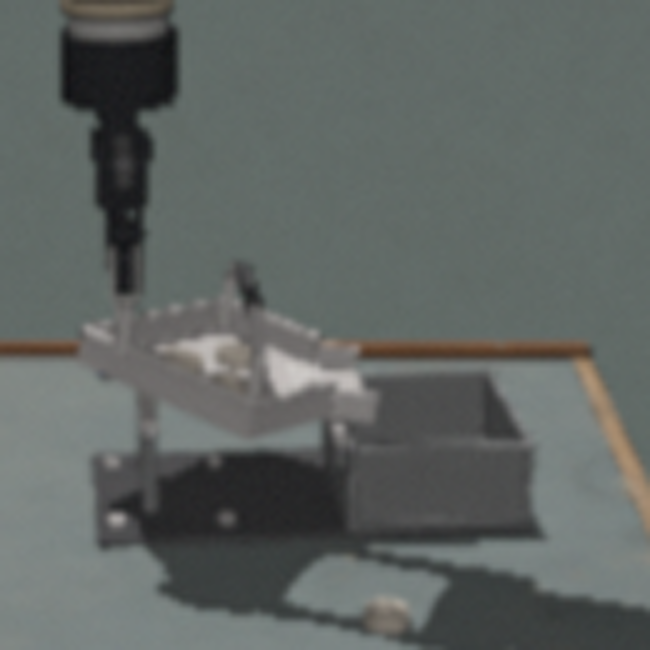

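Run:
```python
from h import *
show('raw_d10.png','a.png',(225,140,80,50),5);show('raw_d12.png','b.png',(225,140,80,50),5)
a=cv2.imread('pics/a.png');b=cv2.imread('pics/b.png');cv2.imwrite('pics/ab.png',np.vstack([a,b]))
o=snap('scene','s12.png',(160,120,180,140),4.4)
```

```text
(no output)
```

View pics/ab.png

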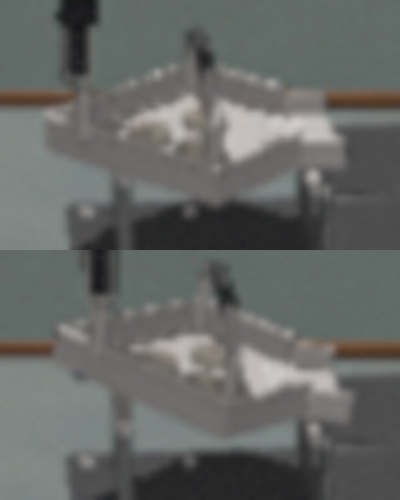

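View pics/s12.png

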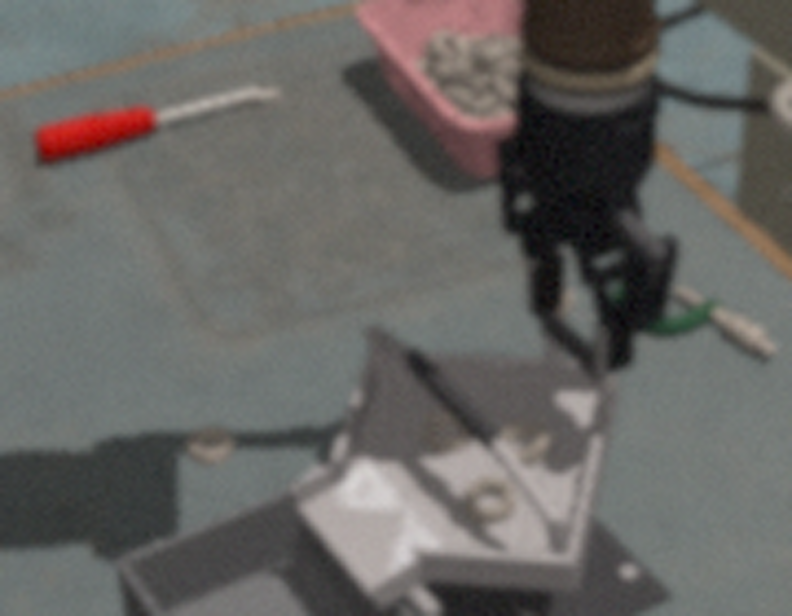

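Request:
{"method": "send_rows", "body": {"series": [{"gripper":57,"dx":0,"dy":0,"dz":0,"spin":0},{"gripper":57,"dx":0,"dy":0,"dz":0,"spin":0},{"gripper":57,"dx":0,"dy":0,"dz":0,"spin":0},{"gripper":57,"dx":0,"dy":0,"dz":0,"spin":0}]}}

```text
time: 14.02
ee_pos: [0.6012, -0.1794, 0.151]
tcp_rot: [-180.0, 0.0, 3.5]
force: [-0.0, 0.2, -3.5]
finger_gap: 0.0587
```

Run:
```python
from h import *
show('raw_d10.png','a.png',(225,140,80,50),5)
o=snap('side','b.png',(225,140,80,50),5)
a=cv2.imread('pics/a.png');b=cv2.imread('pics/b.png');cv2.imwrite('pics/ab2.png',np.vstack([a,b]))
print(o['force'],o['finger_gap'],o['ft_torque'])
```

```text
[-0.0435251   0.20040849 -3.46474418] 0.058696867698507696 [-0.05961681 -0.12495974 -0.02845611]
```

View pics/ab2.png

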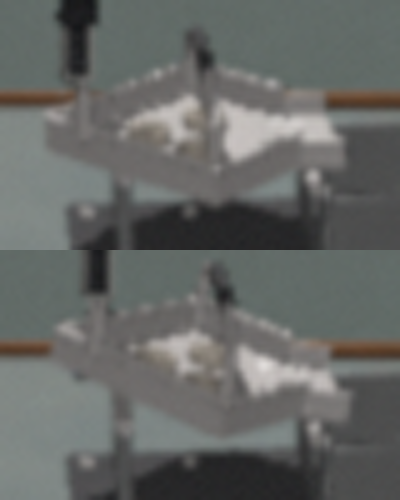

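Request:
{"method": "send_rows", "body": {"series": [{"gripper":57,"dx":-3,"dy":0,"dz":-4,"spin":0},{"gripper":57,"dx":-8,"dy":0,"dz":-11.5,"spin":0},{"gripper":57,"dx":-12,"dy":0,"dz":-17,"spin":0},{"gripper":57,"dx":-17,"dy":0,"dz":-22.5,"spin":0},{"gripper":57,"dx":-17,"dy":0,"dz":-22.5,"spin":0},{"gripper":57,"dx":-17,"dy":0,"dz":-22.5,"spin":0},{"gripper":57,"dx":-17,"dy":0,"dz":-22.5,"spin":0}]}}

```text
time: 14.65
ee_pos: [0.5845, -0.1806, 0.1742]
tcp_rot: [180.0, -0.1, 3.5]
force: [-0.4, -0.5, -3.5]
finger_gap: 0.059
```

Run:
```python
from h import *
o=snap('side','d13.png',(225,120,100,70),6);snap('scene','s13.png',(160,120,180,140),4.4)
print(o['force'],o['finger_gap'],o['ft_torque'],o['ee_pos'])
```

```text
[-0.37370946 -0.47643892 -3.52927546] 0.05896525789923322 [ 0.00324805 -0.10601286  0.04078861] [ 0.58450807 -0.18058452  0.17420362]
```

View pics/d13.png

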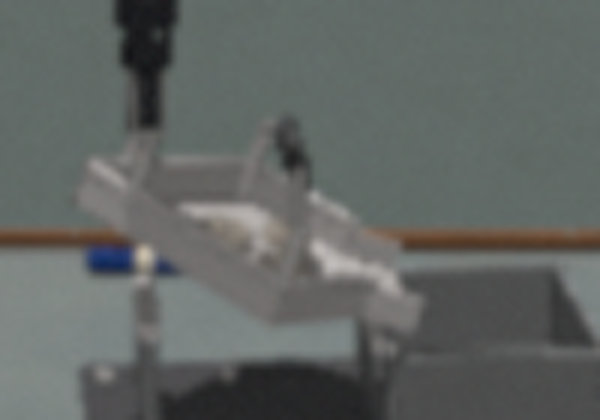

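View pics/s13.png

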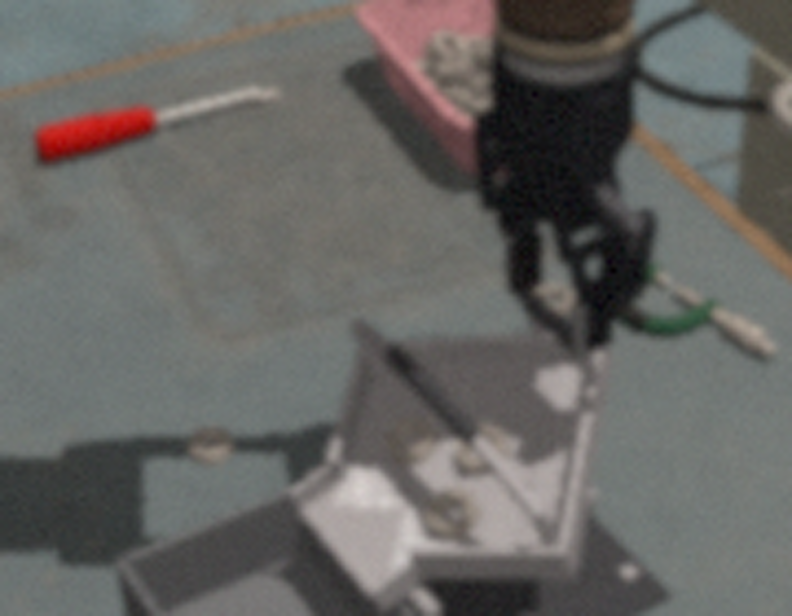

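Request:
{"method": "send_rows", "body": {"series": [{"gripper":57,"dx":-4,"dy":0,"dz":-4,"spin":0},{"gripper":57,"dx":-9,"dy":0,"dz":-9,"spin":0},{"gripper":57,"dx":-15,"dy":0,"dz":-15,"spin":0},{"gripper":57,"dx":-20,"dy":0,"dz":-19.5,"spin":0},{"gripper":57,"dx":-20,"dy":0,"dz":-19.5,"spin":0},{"gripper":57,"dx":-20,"dy":0,"dz":-19.5,"spin":0},{"gripper":57,"dx":-20,"dy":0,"dz":-19.5,"spin":0}]}}

```text
time: 15.33
ee_pos: [0.5645, -0.1818, 0.1937]
tcp_rot: [180.0, -0.1, 3.5]
force: [1.3, -0.2, -3.3]
finger_gap: 0.0589
```

Run:
```python
from h import *
o=snap('side','d14.png',(225,100,100,90),6);snap('scene','s14.png',(160,120,180,140),4.4)
print(o['force'],o['finger_gap'],o['ft_torque'],o['ee_pos'])
```

```text
[ 1.34912367 -0.15322328 -3.31349235] 0.05890695189752364 [ 0.02321128 -0.02607465  0.07813914] [ 0.56454466 -0.18182187  0.19367674]
```

View pics/d14.png

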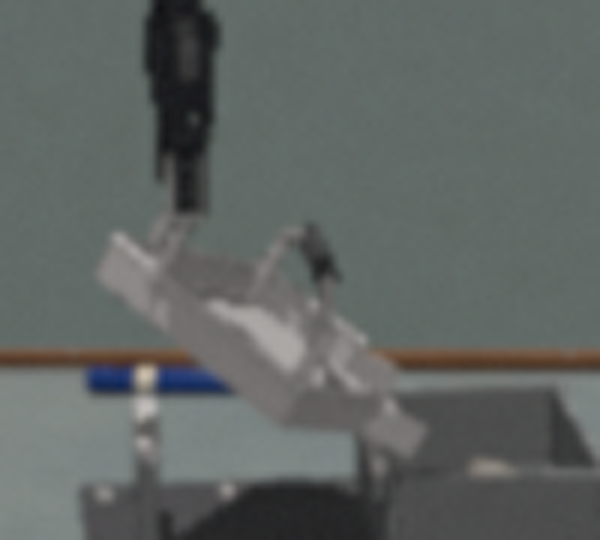

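View pics/s14.png

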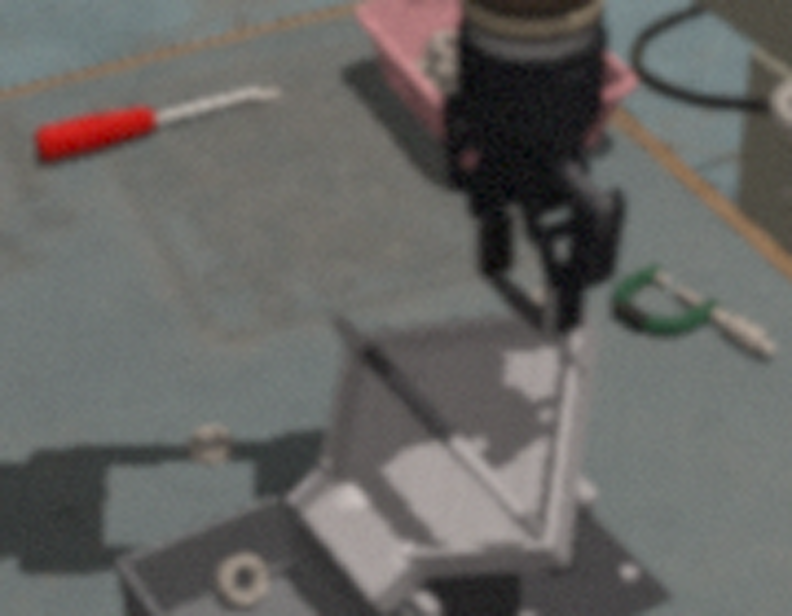

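Request:
{"method": "send_rows", "body": {"series": [{"gripper":57,"dx":-4,"dy":0,"dz":-3,"spin":0},{"gripper":57,"dx":-10,"dy":0,"dz":-7,"spin":0},{"gripper":57,"dx":-17,"dy":0,"dz":-12,"spin":0},{"gripper":57,"dx":-23,"dy":0,"dz":-15.5,"spin":0},{"gripper":57,"dx":-23,"dy":0,"dz":-15.5,"spin":0},{"gripper":57,"dx":-23,"dy":0,"dz":-15.5,"spin":0}]}}

```text
time: 15.93
ee_pos: [0.5412, -0.1832, 0.2094]
tcp_rot: [180.0, -0.1, 3.5]
force: [-0.4, 0.6, -4.6]
finger_gap: 0.0585
```

Run:
```python
from h import *
o=snap('side','d15.png',(225,90,110,100),6);snap('scene','s15.png',(160,150,160,150),4.4)
print(o['force'],o['finger_gap'],o['ft_torque'],o['ee_pos'])
```

```text
[-0.38392658  0.62361525 -4.57100332] 0.05846698594941238 [ 0.00168023 -0.05886541  0.01341364] [ 0.5411553  -0.18324942  0.2093842 ]
```

View pics/d15.png

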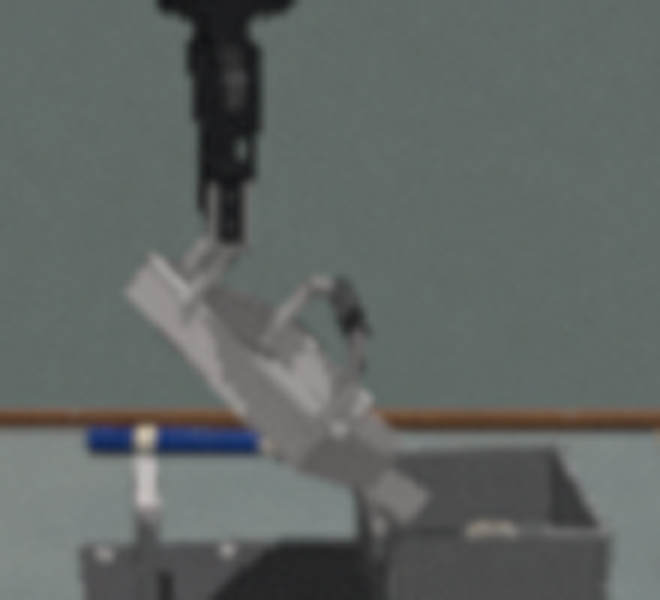

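View pics/s15.png

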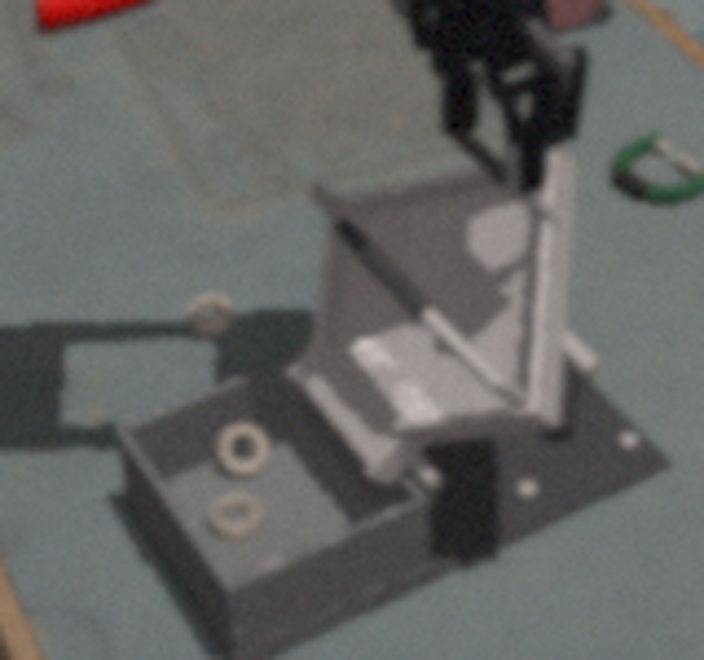

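Request:
{"method": "send_rows", "body": {"series": [{"gripper":57,"dx":6,"dy":0,"dz":4,"spin":0},{"gripper":57,"dx":14,"dy":0,"dz":9.5,"spin":0},{"gripper":57,"dx":23,"dy":0,"dz":15.5,"spin":0},{"gripper":57,"dx":30,"dy":0,"dz":22,"spin":0},{"gripper":57,"dx":37,"dy":0,"dz":28.5,"spin":0},{"gripper":57,"dx":43,"dy":0,"dz":35,"spin":0},{"gripper":57,"dx":43,"dy":0,"dz":35,"spin":0}]}}

```text
time: 16.62
ee_pos: [0.585, -0.18, 0.1719]
tcp_rot: [-180.0, 0.1, 3.5]
force: [0.1, -0.3, -1.5]
finger_gap: 0.0586
```

Run:
```python
from h import *
o=snap('side','d16.png',(225,100,110,90),6)
print(o['force'],o['finger_gap'],o['ft_torque'],o['ee_pos'])
```

```text
[ 0.13761707 -0.3037771  -1.45068926] 0.058596073806852014 [-0.07862118  0.08587484 -0.04547351] [ 0.58499728 -0.18000096  0.17186908]
```

View pics/d16.png

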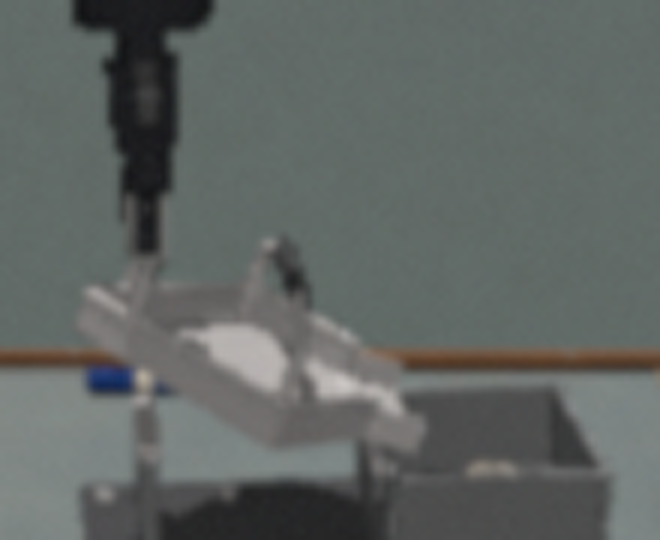

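Request:
{"method": "send_rows", "body": {"series": [{"gripper":57,"dx":6,"dy":0,"dz":7,"spin":0},{"gripper":57,"dx":13,"dy":0,"dz":16,"spin":0},{"gripper":57,"dx":18,"dy":0,"dz":24,"spin":0},{"gripper":57,"dx":23,"dy":0,"dz":32,"spin":0},{"gripper":57,"dx":27,"dy":0,"dz":39,"spin":0},{"gripper":57,"dx":29,"dy":0,"dz":43,"spin":0},{"gripper":57,"dx":29,"dy":0,"dz":44,"spin":0},{"gripper":57,"dx":29,"dy":0,"dz":44,"spin":0}]}}

```text
time: 17.33
ee_pos: [0.6136, -0.1787, 0.1297]
tcp_rot: [-180.0, -0.0, 3.5]
force: [0.9, 0.3, -1.7]
finger_gap: 0.0582
```

Run:
```python
from h import *
o=snap('side','d17.png',(225,110,110,90),6)
print(o['force'],o['finger_gap'],o['ft_torque'],o['ee_pos'])
```

```text
[ 0.93800127  0.30098603 -1.71467747] 0.05819221202339014 [ 0.03644419 -0.00413082  0.00956716] [ 0.61359189 -0.1786784   0.1296536 ]
```

View pics/d17.png

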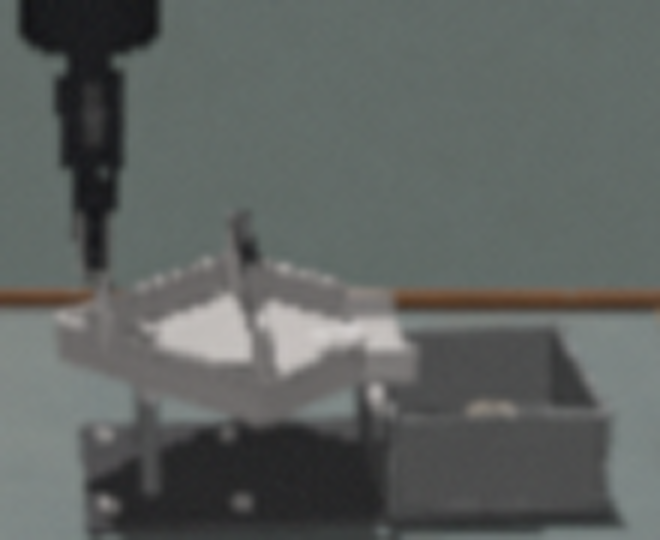

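Request:
{"method": "send_rows", "body": {"series": [{"gripper":57,"dx":0.5,"dy":0,"dz":0.7,"spin":0},{"gripper":57,"dx":0.5,"dy":0,"dz":1.4,"spin":0},{"gripper":57,"dx":0.5,"dy":0,"dz":1.8,"spin":0},{"gripper":57,"dx":0.5,"dy":0,"dz":1.8,"spin":0}]}}

```text
time: 17.72
ee_pos: [0.6138, -0.1787, 0.1292]
tcp_rot: [180.0, -0.0, 3.5]
force: [-1.3, 1.2, 3.4]
finger_gap: 0.0587
```

Request:
{"method": "send_rows", "body": {"series": [{"gripper":62,"dx":0,"dy":0,"dz":0,"spin":0},{"gripper":68,"dx":0,"dy":0,"dz":0,"spin":0},{"gripper":75,"dx":0,"dy":0,"dz":0,"spin":0},{"gripper":80,"dx":0,"dy":0,"dz":0,"spin":0},{"gripper":80,"dx":0,"dy":0,"dz":0,"spin":0}]}}

```text
time: 18.13
ee_pos: [0.6137, -0.1787, 0.1277]
tcp_rot: [-180.0, 0.0, 3.5]
force: [-0.2, -0.4, -0.7]
finger_gap: 0.0799
```

Request:
{"method": "send_rows", "body": {"series": [{"gripper":80,"dx":0,"dy":0,"dz":-8,"spin":0},{"gripper":80,"dx":0,"dy":0,"dz":-25,"spin":0},{"gripper":80,"dx":0,"dy":0,"dz":-50,"spin":0},{"gripper":80,"dx":0,"dy":0,"dz":-80,"spin":0},{"gripper":80,"dx":-10,"dy":0,"dz":-110,"spin":0},{"gripper":80,"dx":-30,"dy":0,"dz":-140,"spin":0},{"gripper":80,"dx":-40,"dy":0,"dz":-150,"spin":0},{"gripper":80,"dx":-40,"dy":0,"dz":-150,"spin":0}]}}

```text
time: 18.8
ee_pos: [0.5747, -0.1821, 0.2834]
tcp_rot: [179.8, -0.4, 3.5]
force: [0.6, 0.5, 0.1]
finger_gap: 0.08
```

Run:
```python
from h import *
import pickle
o=snap('wrist','w18.png',None,1.56);pickle.dump(o,open('w18.pkl','wb'));snap('side','d18.png',(225,130,110,80),6);snap('scene','s18.png',(160,150,160,150),4.4)
print(o['force'],o['finger_gap'],o['ee_pos'],o['tcp_rot'])
```

```text
[0.55909109 0.50320998 0.05638674] 0.08001679373152705 [ 0.57469152 -0.18211766  0.28339369] [179.78384021  -0.40819875   3.45084182]
```

View pics/w18.png

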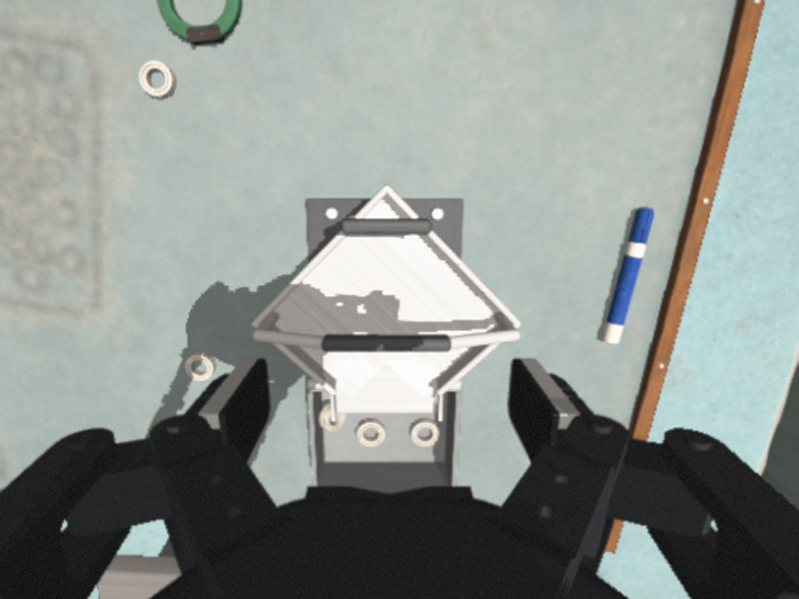

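View pics/s18.png

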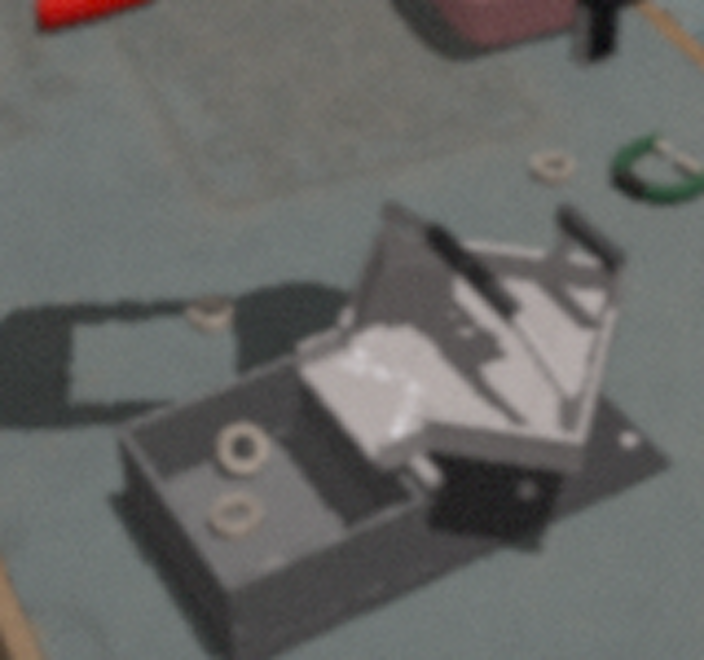

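View pics/d18.png

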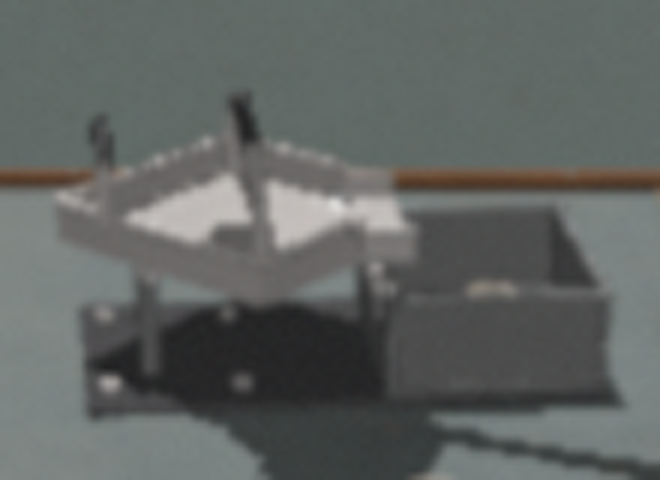

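Run:
```python
from h import *
import pickle
o=pickle.load(open('w18.pkl','rb'));c=cam('wrist',o);k=1.5625
sc=cam('scene')
S=lambda u,v:(sc,(160+u/4.4,150+v/4.4)); W=lambda u,v:(c,(u/k,v/k))
yaw=np.radians(3.4);tub=np.array([.397,-.189,.008]);Rz=np.array([[np.cos(yaw),np.sin(yaw),0],[-np.sin(yaw),np.cos(yaw),0],[0,0,1]])
for n,p,q in [('b lean',(243,447),(332,418)),('b mid',(235,515),(370,433)),('b3',(272,562),(424,433)),('carry',(476,265),(386,343)),('tail',(592,233),(387,227)),('spare',(210,312),(200,367))]:
    X,e=tri(S(*p),W(*q)); print(n,X.round(4),np.round(e,4),'tub',(Rz@(X-tub)).round(3))
f=lambda u,v,z:onz(c,(u/k,v/k),z)
L,R=f(253,330,.1),f(520,332,.1);t=f(388,188,.1);print('corners',L,R,(L+R)/2,t)
l1,l2=f(334,412,.079),f(440,412,.079);print('lip',l1,l2,(l1+l2)/2)
show('raw_w18.png','z18.png',(180,200,130,130),6)
```

```text
b lean [ 0.4018 -0.136   0.027 ] [0.0009 0.0009] tub [0.008 0.053 0.019]
b mid [ 0.3795 -0.1751  0.0168] [0.0001 0.0001] tub [-0.017  0.015  0.009]
b3 [ 0.3836 -0.2284  0.0245] [0.0046 0.0046] tub [-0.016 -0.039  0.017]
carry [ 0.5327 -0.1833  0.1464] [0.0001 0.0001] tub [ 0.136 -0.002  0.138]
tail [ 0.6105 -0.1796  0.136 ] [0.0006 0.0006] tub [ 0.214 -0.003  0.128]
spare [0.4399 0.0058 0.0069] [0. 0.] tub [ 0.054  0.192 -0.001]
corners [ 0.51908126 -0.07865523  0.1       ] [ 0.53015467 -0.28962938  0.1       ] [ 0.52461797 -0.1841423   0.1       ] [ 0.6343384  -0.17843872  0.1       ]
lip [ 0.43841061 -0.14248328  0.079     ] [ 0.44401273 -0.23634443  0.079     ] [ 0.44121167 -0.18941385  0.079     ]
```

View pics/z18.png

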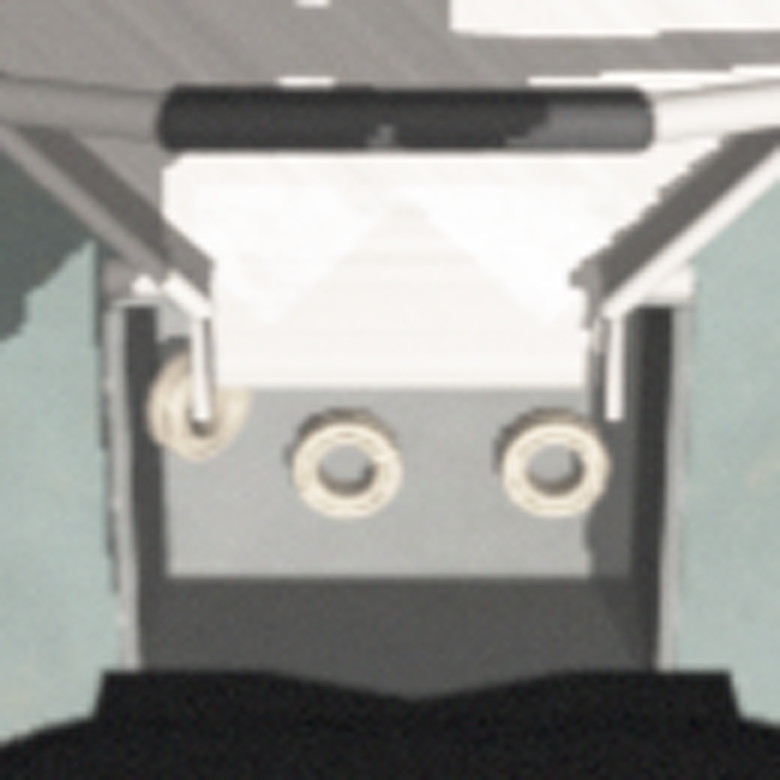

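```bash
python3 -c "
from h import *
o=readout.get_obs();print(o['time'],o['force'],o['dq'].round(2));print(env.close_job())"
```

```text
18.95 [-0.34012305  0.12860819 -0.14786517] [ 0.15  1.74  0.7   0.02  0.16 -0.01]
the job is handed in; nothing more can be done
None
```

I carried the tray to the stand by its middle handle with all three bearings in it and let it go there. I then tipped it to about 40° by the tail handle until the bearings slid into the tub, laid it back flat and released it. The job was handed in at about 19 s of the 56 s allowed. No verdict is reported, so the results below are my own measurements.

- **Tray:** the carrying bar's middle measured at (0.533, -0.183, 0.146) m. That is about 3 mm from my estimate of the seat (0.531, -0.182) and on the same spot as after the first placing. It looks flat in the pictures.
- **Spout lip:** its middle measured at (0.441, -0.189), close to its place over the tub.
- **Measurement that disagreed:** the tray's corners, seen from the wrist camera alone, put its centre about 6 to 8 mm nearer the robot. The two-view measurement did not show this, and both are inside the 22 mm limit.
- **Bearings:** all three are in the tub. Two lie flat. The third leans against the tub's left wall, its middle about 19 mm above the tub floor and below the rim. It looked the same in pictures about 3 s apart.
- **Third bearing's height:** one of the flat bearings is half hidden in one view, so its two-view check is poor (about 5 mm).
- **Other things:** the spare bearing I re-measured is where it was. The other objects looked undisturbed, but I did not re-measure them.
- **Tail handle grip:** the tool cannot tilt with these moves. I therefore pinched the tail bar across its ends, not across its thickness as described, so the tray could pivot between the pads.

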